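# Load the top sauce tier on the caddy and pick it up by its telescopic handle

### The job

Load the sauce caddy and pick it up: take the smallest sauce tier, which lies loose on the table, slide it over the caddy's upright handle and mast and lower it, without dropping it, until it sits fully down on the two tiers already there, then let go of it. Next squeeze in the release button on the side of the handle, draw the handle up past its first stop to its second stop (fully out), and lift the caddy by that handle a few centimetres clear of the table, upright and with all three tiers on it. Finish still holding it there, still and with the handle fully out; leave the bowl, spoons, scoop, bottle and jar where they are.

Things in the scene. Friction and masses are not known exactly. Their poses are not given: they have to be found in the camera images.
- caddy: loose sauce caddy, about 0.55 kg without tiers: round steel foot (diameter 152, 12 mm high), upright steel mast tube in its centre (diameter 28, bevelled top at 118 mm height), and on top of it a black flat-sided telescopic handle with a release button. Origin: centre of the foot's underside, z up along the mast, which is the axis of handle and tiers
- telescope (a joint): travel of the handle out of the mast, m: 0 = stowed, locked by the button's pin; 0.035 = first stop (the pin springs in there if the button is let out); 0.070 = second stop, end of travel. With the button held in it slides with about 2 N of friction and stays where it is left; otherwise it is locked and pulling lifts the whole caddy
- release_button (a joint): how far the release button is pressed in, m: 0 = out, above 0.002 = pin free, 0.003 = flush with the handle; light spring, 2.5 N when flush. It is a grey plate 10 mm wide and 22 mm tall on the handle's +x face, 3 mm proud; gripping the handle across its local x, on button and opposite face, squeezes it flush
- grip (a point): point on the handle's axis at the height of the button's middle, 150 mm above the caddy's origin when stowed; rises with the handle; axes as the caddy's. The handle is 16 mm thick along local x, 22 mm wide along local y, and reaches from 28 mm below to 36 mm above this point, the top 10 mm tapering to 12 x 16 mm
- tier_top: smallest of three white plastic sauce tiers, loose, 75 g: round tray, 124 mm across, 30 mm high, wall 3 mm, centre collar open right through (bore 32, outside 42, 34 mm high). Origin: centre of underside. Thumb lug to local -x: 14 mm wide, 16 to 30 mm high, its free length centred 76 mm from the origin. Fully down, its origin is on the mast axis 80 mm above the caddy's; any yaw will do
- tier_mid: the middle sauce tier, loose, threaded on the caddy's mast, origin 46 mm above the caddy's: 142 mm outside, 30 mm high, wall 3 mm; same collar, bays and thumb lug (lug centre 85 mm from the origin along local -x) as tier_top
- tier_low: the largest sauce tier, loose, threaded on the caddy's mast, origin 12 mm above the caddy's: 160 mm outside, 30 mm high, wall 3 mm; same collar, bays and thumb lug (lug centre 94 mm from the origin along local -x) as tier_top
- bowl: blue porcelain bowl, rim diameter 110, 52 mm high; origin: centre of the underside. To be left alone
- spoon_a: bamboo spoon, 230 mm long, head 50 mm wide and 10 mm high at local +x; origin near its middle, on the table. To be left alone
- spoon_b: the other bamboo spoon, same size. To be left alone
- scoop: stainless colander scoop, perforated bowl of diameter 110, 40 mm high, handle along local +x sloping down to the table 260 mm from the bowl's centre; origin: centre of the bowl's underside. To be left alone
- bottle: amber glass bottle, diameter 60, 140 mm high; origin: centre of the underside. To be left alone
- jar: squat glass jar with steel cap, diameter 64, 75 mm high; origin: centre of the underside. To be left alone
There are look-alikes about, which are no part of the job. Leave any blue look-alike of the caddy alone. Leave any purple look-alike of the tier_top alone.

How it is judged:
On the way, in this order (a step that is already met when the one before it is completed fails the run):
1. the smallest tier sits fully down over the mast on the middle tier, let go of, the handle still stowed (z of tier_top in the frame of caddy between 0.076 and 0.085 m and x of tier_top in the frame of caddy between -0.005 and 0.005 m and y of tier_top in the frame of caddy between -0.005 and 0.005 m and contact force between the fingers and tier_top below 0.1 N and value of joint telescope below 0.01 m), for 0.2 s.
2. the handle is drawn out to its second stop (value of joint telescope above 0.066 m), for 0.1 s.
At the end, for the whole second after the job is handed in: fingers grip the handle (over 2 N, within 40 mm of the button's middle), handle within 4 mm of its second stop, caddy's foot over 15 mm above the table, within 0.2 rad of upright, under 30 mm/s, all three tiers fully down on it (within 4 mm in height, top tier within 5 mm of the mast axis) (value of joint telescope above 0.066 m and height (world z) of caddy above 0.015 m and angle between caddy's own z axis and vertical below 0.2 rad and linear speed of caddy below 0.03 m/s and contact force between the fingers and caddy above 2 N and distance between the grasp point and grip below 0.04 m and z of tier_top in the frame of caddy between 0.076 and 0.085 m and x of tier_top in the frame of caddy between -0.005 and 0.005 m and y of tier_top in the frame of caddy between -0.005 and 0.005 m and z of tier_low in the frame of caddy between 0.008 and 0.017 m and z of tier_mid in the frame of caddy between 0.042 and 0.051 m); the arm keeps its last pose, push and grip.
It fails at once if the smallest tier is dropped (falling free, faster than 0.45 m/s) (contact force between the fingers and tier_top below 0.05 N and linear speed of tier_top above 0.45 m/s and linear speed of caddy below 0.2 m/s).
It fails at once if the caddy is tipped by more than 0.4 rad (angle between caddy's own z axis and vertical above 0.4 rad).
It fails at once if the bowl, a spoon, the scoop, the bottle or the jar is shifted by more than 30 mm (distance of any of bowl, spoon_a, spoon_b, scoop, bottle, jar from where it was at the start of the episode above 0.03 m).
It also fails if it takes over 64 s, if anything falls off the work surface, if the arm or the gripper's body presses on something with over 40 N, if the wrist force passes 120 N, or if a joint passes its speed limit or range.

### The arm

A 6-joint arm with a two-finger parallel gripper is mounted at the origin on the work surface. World frame = base frame: x ahead of the robot, y to its left, z up, the work surface at z = 0. Lengths are in m, angles in rad, forces in N, time in s.
With the tool pointing down it reaches from about 0.325 to 0.85 m from the base axis. Payload 15.5 kg.
Tool frame: the origin (TCP) lies on the centre line of the jaws, within the pads' length; the fingertips stand 11 mm ahead of it and the grasp point (between the pads) lies 8 mm behind it; z points along the fingers, y is the direction in which the jaws open and shut (so a half turn about z gives the same grasp; the last joint's range is limited). The gripper opens to 91 mm and grips with 3 to 60 N. Pads are 32 mm wide; open, the fingers measure 118 mm over their backs; the gripper's body (76 mm by 178 mm) begins 60 mm behind the grasp point.
Start: joints at [-1.228, 0.494, 1.345, -0, 1.302, -0.096], TCP at [0.266, -0.566, 0.225] pointing down, gripper open.
Joint ranges: [-2.91, 2.91], [-0.82, 2.16], [0.22, 2.67], [-1.22, 4.37], [0.12, 2.79], [-3.08, 3.08]. Speed limits (rad/s): [1.89, 1.89, 2.57, 3.01, 3.01, 3.01].

### API

Orientations are given as a unit quaternion [x, y, z, w].
In Python, from workcell import bot, vision gives the robot as it stands.
- The arm moves only by the tool send_rows, never from a script. Its arguments are lists of equal length, an entry for each row: "rot": the turn, a rotation vector about the tool's x, y, z in units of pi rad (1.0 is pi rad), a list of three; "slide": the shift along the tool's x, y, z in units of 1000 mm (1.0 is 1000 mm), a list of three; "hand": the finger opening in mm, from 0 to 91.2. In form: {"rot": [[wx, wy, wz], ...], "slide": [[x, y, z], ...], "hand": [hand, ...]}. A call has exactly 5 rows; each row shifts and turns the pose as measured when the row begins, along the tool's axes as they then stand; what a row does not reach is not made up. A row lasts 1/10 s, in which the tool goes at most 50 mm and 8.59 degrees, less where a joint would pass 70% of its speed; a pose out of reach is approached as far as the arm can. A call with a number of a shift or a turn outside -1 to 1 is refused whole. A call with a gripper value outside its range is refused whole. The fingers move at their own pace and stop on an object; "grip_force" is the grip in N (left out, the last holds). Time passes only in rows, so rows that do not move let the fingers close, or fill a call up. It gives the time, the measured TCP pose, the force and the opening at its end, in the units of the state.
- bot.get_obs(): the state, without advancing time (a new reading comes with each control period).
- vision.snapshot(name): name is "side" or "top"; returns the picture (400x640x3 uint8, blue, green, red); there is no depth.
- vision.calibration(name): a dict with "fov_y" (degrees; the focal length in pixels is half the picture's height over the tangent of half this angle, whatever the lens; pixels are square), "cx", "cy" (the principal point, pixels), "k1" (the pictures are not rectified: a ray, as slopes to the right and down, at radius r is drawn at 1 + k1 r^2 times it, then the intrinsics apply), "extrinsics" (4x4, takes a point from camera to world coordinates). Camera axes: x right, y down, z forward; pixel columns grow to the right and rows downward; lengths in m; the calibration is good to about 2 mm. A picture is of the moment at which its call begins. calibration takes no time and is no camera call.
- bot.finish_job(): hands the job in, once; it reports no verdict.
The state is a dict: "clock": time; "joints": joint angles; "qd": joint speeds; "joint_torque": joint torques, N m; "ee_pos": TCP position; "tool_rot": TCP orientation; "contact_force": force on the tool from outside, world axes, zero at the start; "moment": the same for the moment, N m; "width": finger opening in m.
Only numpy, scipy, OpenCV 4.12 (cv2) and the standard library are available. Lean on these libraries where they do the work, as an engineer would, in place of code of your own. Each camera call takes 0.05 s, during which the arm holds its last target.

## Working session

There is one attempt and no reset: what is moved stays moved. The work goes in short steps, Python scripts to look and compute and a tool call to move; the robot and the scene stay as the last step left them, time stands still between calls to the robot, and variables do not carry over. Pictures are saved under pics/ and viewed, and the job is handed in when it is done.

Besides the shell and the picture viewer there is one more tool, called after "Emit:" by a JSON object that holds its "op" and its "data". send_rows: Moves the arm, as the interface text tells. Its arguments: {"type":"object","properties":{"rot":{"type":"array","items":{"type":"array","items":{"type":"number","minimum":-1,"maximum":1}}},"slide":{"type":"array","items":{"type":"array","items":{"type":"number","minimum":-1,"maximum":1}}},"hand":{"type":"array","items":{"type":"number"}},"grip_force":{"type":"number"}},"required":["rot","slide","hand"]}

```bash
mkdir -p pics; ls
python3 - <<'E'
from workcell import bot, vision
import cv2
for n in ("side","top"):
    cv2.imwrite(f"pics/{n}0.png",vision.snapshot(n)); print(n,vision.calibration(n))
print(bot.get_obs())
E
```

```text
pics
side {'fov_y': 53.83488090630626, 'cx': 317.4686125197011, 'cy': 203.92953747239224, 'k1': 0.0007538927794761973, 'extrinsics': array([[ 0.99134213, -0.0920536 ,  0.09363186,  0.41646243],
       [-0.13090271, -0.6371552 ,  0.75953784, -1.00728474],
       [-0.01026017, -0.76521852, -0.64368885,  0.89490019],
       [ 0.        ,  0.        ,  0.        ,  1.        ]])}
top {'fov_y': 42.044202966848275, 'cx': 316.07705973357054, 'cy': 203.26426449291418, 'k1': -0.07250592969488441, 'extrinsics': array([[ 0.01636612, -0.9964828 ,  0.08218382,  0.41825494],
       [-0.99983872, -0.01691824, -0.00602614, -0.08048335],
       [ 0.00739535, -0.08207194, -0.99659897,  1.53271519],
       [ 0.        ,  0.        ,  0.        ,  1.        ]])}
{'clock': 0.1, 'joints': array([-1.22748239e+00,  4.94141469e-01,  1.34606546e+00,  3.09318213e-05,
        1.30250852e+00, -9.54533830e-02]), 'qd': array([ 0.00100311, -0.0016607 , -0.00283169, -0.00077801,  0.00019154,
       -0.00080922]), 'joint_torque': array([ 2.75479761e-03, -8.80240917e+01, -3.82541692e+01,  7.07907393e-02,
        4.83933231e-02, -2.80467771e-05]), 'ee_pos': array([ 0.26544128, -0.56546561,  0.22438645]), 'tool_rot': array([ 9.76032508e-01,  2.17624052e-01, -5.46005891e-05, -5.58937983e-04]), 'contact_force': array([ 0.62847465, -0.81448631,  0.35811537]), 'moment': array([ 0.02005833,  0.03847722, -0.01465832]), 'width': 0.09148034953990569}
```

View pics/side0.png

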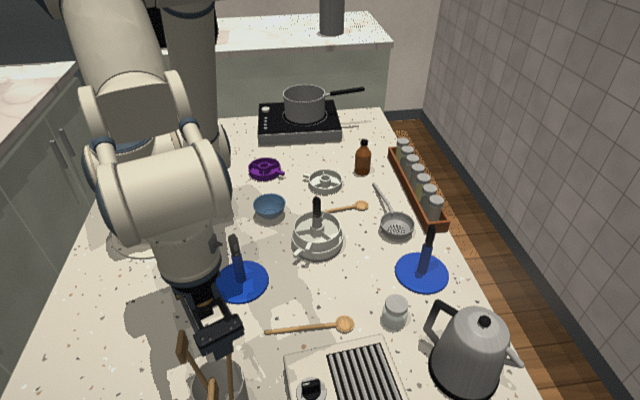

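View pics/top0.png

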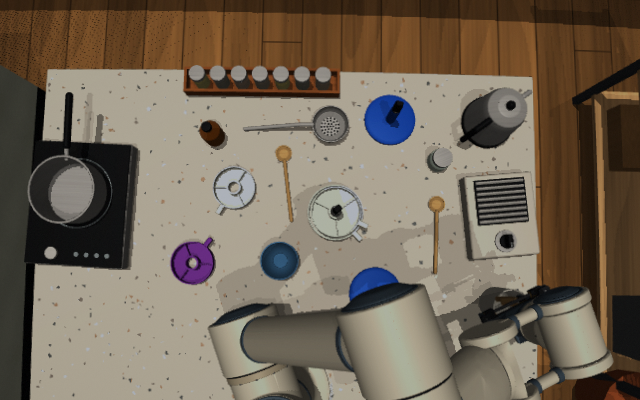

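Tier candidates: white at top (235,188)/side (325,182), and purple at top (193,262)/side (267,168). The white one fits "white plastic". Caddy candidates: steel with white tiers at top (335,212)/side (317,235), and blue at top (390,118) and (375,285). The steel one fits because it carries two white tiers. I'll confirm with crops.

```bash
cat > h.py <<'E'
import numpy as np, cv2
from workcell import bot, vision
from scipy.spatial.transform import Rotation as R
def ray(n,u,v):
    c=vision.calibration(n); f=200/np.tan(np.radians(c['fov_y'])/2)
    d=np.array([(u-c['cx'])/f,(v-c['cy'])/f]); s=d.copy()
    for _ in range(20): s=d/(1+c['k1']*(s@s))
    E=c['extrinsics']; w=E[:3,:3]@np.array([s[0],s[1],1]); return E[:3,3],w
def plane(n,u,v,z):
    o,w=ray(n,u,v); return o+w*(z-o[2])/w[2]
def proj(n,p):
    c=vision.calibration(n); f=200/np.tan(np.radians(c['fov_y'])/2)
    E=c['extrinsics']; q=E[:3,:3].T@(np.array(p)-E[:3,3]); s=q[:2]/q[2]; s=s*(1+c['k1']*(s@s))
    return s[0]*f+c['cx'],s[1]*f+c['cy']
def tri(a,b):
    (o1,d1),(o2,d2)=ray('side',*a),ray('top',*b)
    t=np.linalg.lstsq(np.stack([d1,-d2],1),o2-o1,rcond=None)[0]
    p,q=o1+t[0]*d1,o2+t[1]*d2; return (p+q)/2,np.linalg.norm(p-q)
def crop(im,x0,y0,x1,y1,k,name): cv2.imwrite('pics/'+name,cv2.resize(im[y0:y1,x0:x1],None,fx=k,fy=k,interpolation=cv2.INTER_CUBIC))
E
python3 - <<'E'
import cv2,numpy as np
t=cv2.imread('pics/top0.png');s=cv2.imread('pics/side0.png')
a=cv2.resize(t[150:250,200:380],None,fx=4,fy=4,interpolation=cv2.INTER_CUBIC)
cv2.imwrite('pics/ct.png',a)
cv2.imwrite('pics/cs.png',cv2.resize(s[160:275,270:390],None,fx=5,fy=5,interpolation=cv2.INTER_CUBIC))
E
```

```text
(no output)
```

View pics/ct.png

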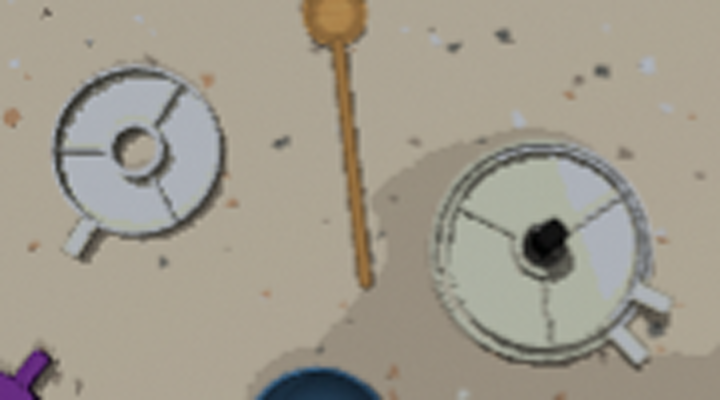

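View pics/cs.png

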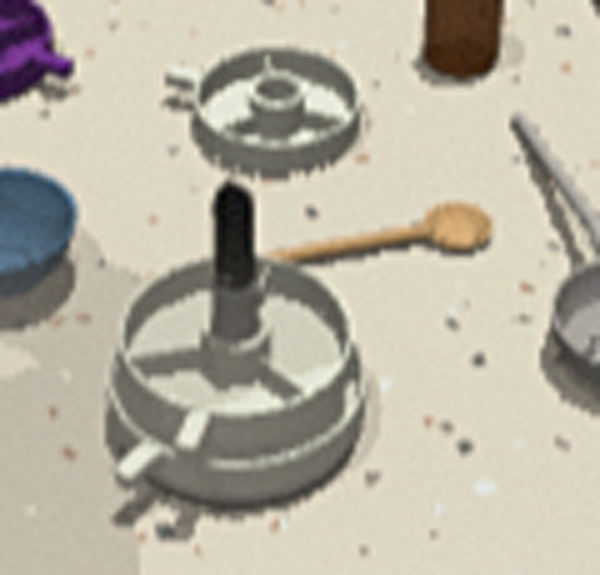

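Run:
```python
from h import *
t=cv2.imread('pics/top0.png');s=cv2.imread('pics/side0.png')
N=cv2.INTER_NEAREST
a=cv2.resize(s[192:235,302:332],None,fx=13,fy=13,interpolation=N)
b=cv2.resize(t[195:230,318:353],None,fx=11,fy=11,interpolation=N)
h=max(a.shape[0],b.shape[0])
o=np.zeros((h,a.shape[1]+b.shape[1]+5,3),np.uint8);o[:a.shape[0],:a.shape[1]]=a;o[:b.shape[0],a.shape[1]+5:]=b
cv2.imwrite('pics/hz.png',cv2.convertScaleAbs(o,alpha=1.5,beta=10))
# tier masks in top: hue/sat
hsv=cv2.cvtColor(t,cv2.COLOR_BGR2HSV)
for p in [(222,195),(245,180),(260,195),(320,220),(360,200),(345,235),(400,200)]: print(p,hsv[p[1],p[0]],t[p[1],p[0]])
```

```text
(222, 195) [108  18 185] [185 177 172]
(245, 180) [108  18 185] [185 177 172]
(260, 195) [ 21  36 172] [148 165 172]
(320, 220) [ 41  20 177] [163 177 172]
(360, 200) [ 21  15 172] [162 169 172]
(345, 235) [ 30  25 110] [ 99 110 110]
(400, 200) [ 21  38 173] [147 165 173]
```

View pics/hz.png

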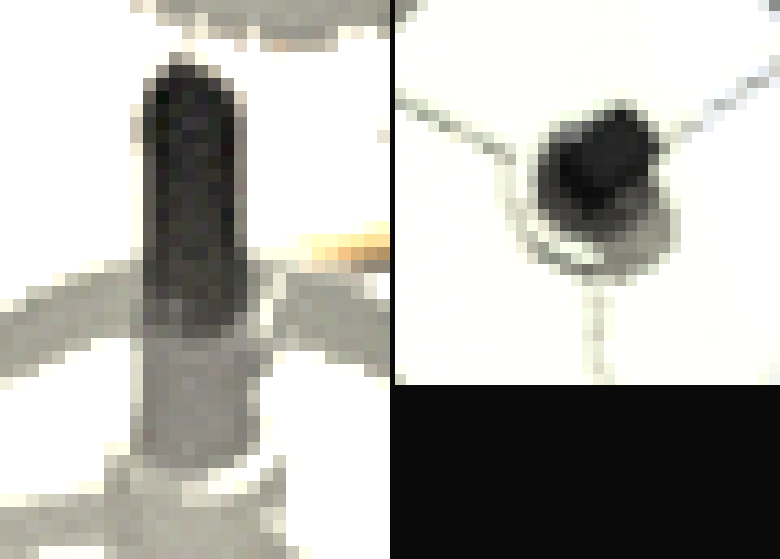

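Run:
```python
from h import *
t=cv2.imread('pics/top0.png');s=cv2.imread('pics/side0.png')
hsv=cv2.cvtColor(t,cv2.COLOR_BGR2HSV)
# tier in top
b=t.astype(int); m=((b[...,0]-b[...,2]>2)&(hsv[...,1]<60)).astype(np.uint8); m[:, :205]=0;m[:,262:]=0;m[:160]=0;m[218:]=0
m=cv2.morphologyEx(m,cv2.MORPH_CLOSE,np.ones((3,3)))
cs,_=cv2.findContours(m,cv2.RETR_EXTERNAL,cv2.CHAIN_APPROX_NONE);c=max(cs,key=cv2.contourArea)
print('tier',cv2.contourArea(c),cv2.boundingRect(c),cv2.minEnclosingCircle(c))
mo=cv2.morphologyEx(cv2.drawContours(np.zeros_like(m),[c],-1,1,-1),cv2.MORPH_OPEN,cv2.getStructuringElement(cv2.MORPH_ELLIPSE,(19,19)))
c2=max(cv2.findContours(mo,cv2.RETR_EXTERNAL,cv2.CHAIN_APPROX_NONE)[0],key=cv2.contourArea)
e=cv2.fitEllipse(c2);print(e, plane('top',*e[0],0.02))
lug=cv2.subtract(cv2.drawContours(np.zeros_like(m),[c],-1,1,-1),cv2.dilate(mo,np.ones((3,3))));n,l,st,ce=cv2.connectedComponentsWithStats(lug);print(st,ce)
# vis
v=cv2.resize(t,None,fx=1,fy=1).copy();cv2.drawContours(v,[c],-1,(0,0,255),1);cv2.ellipse(v,e,(0,255,0),1)
crop(v,200,150,380,250,4,'v.png')
g=cv2.cvtColor(t,cv2.COLOR_BGR2GRAY);print(g[202:224,328:348])
g=cv2.cvtColor(s,cv2.COLOR_BGR2GRAY);print(g[194:230,310:326])
```

```text
tier 1235.5 (213, 167, 42, 46) ((230.8399200439453, 190.71343994140625), 25.390277862548828)
((234.31361389160156, 188.02084350585938), (35.58473205566406, 41.721012115478516), 69.98123931884766) [0.58368217 0.15029258 0.02      ]
[[     0      0    640    400 255946]
 [   236    167      4      1      4]
 [   241    168      2      1      2]
 [   213    172      7     12     13]
 [   217    205      8      8     26]
 [   227    207      3      1      3]
 [   232    207      4      2      6]] [[319.52038711 199.50068374]
 [237.5        167.        ]
 [241.5        168.        ]
 [215.53846154 177.38461538]
 [219.80769231 208.53846154]
 [228.         207.        ]
 [233.5        207.5       ]]
[[174 174 174 175 175 175 174 174 174 175 175 175 175 174 174 176 176 175
  174 175]
 [175 174 174 175 175 174 175 175 174 170 165 169 174 174 174 174 173 173
  168 164]
 [175 175 174 174 175 174 174 170 160 139 111 133 165 175 174 174 174 172
  149 121]
 [175 175 174 174 169 160 158 138  92  49  12  43 115 165 173 170 163 161
  152 155]
 [175 173 173 169 139  95  84  57  27  16  18  16  42 119 
[... 3185 characters left out ...]
  89  80  83  98 159 176 179]
 [209 206 138  80  82  85  84  84  87  84  79  78 115 197 211 211]
 [207 207 139  79  82  85  91  85  86  81  80 106 179 209 210 207]
 [209 208 136  80  81  87  87  87  86  85  82 121 209 209 204 204]
 [208 208 121  79  84  86  86  90  88  86  81 108 193 210 205 205]
 [205 208 106  80  85  87  88  87  90  88  80  91 166 208 206 205]
 [194 206 100  77  85  88  89  88  89  87  79  94 171 205 192 206]
 [159 162  95  83  86  86  93  86  84  82  81 118 196 176 181 207]
 [130 115 114 100  91  88  88  85  92  93 132 176 178 131 176 205]
 [113 103 124 116 112 106 107 112 149 172 188 178 130 106 177 208]
 [106  97 117 115 115 117 138 142 171 174 161 135  99 102 177 206]]
```

View pics/v.png

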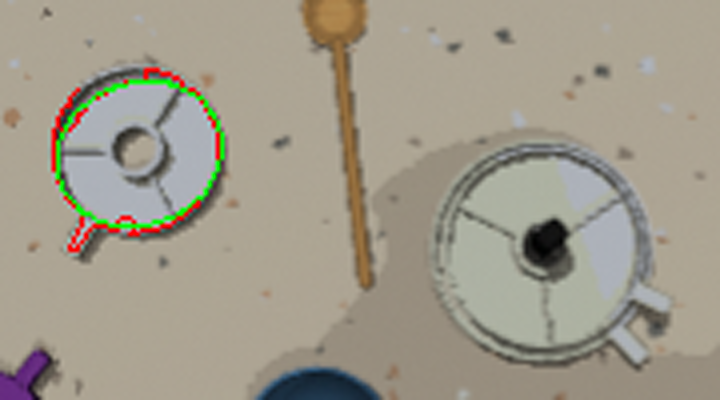

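```bash
cat >> h.py <<'E'
def circ(im,n,c,r,z,col,k,x0,y0):
    P=[proj(n,(c[0]+r*np.cos(a),c[1]+r*np.sin(a),z)) for a in np.linspace(0,6.283,120)]
    P=np.array([((u-x0+.5)*k-.5,(v-y0+.5)*k-.5) for u,v in P]); cv2.polylines(im,[np.round(P).astype(int)],True,col,1,cv2.LINE_AA)
E
cat > ov.py <<'E'
from h import *
def ov(T,C,tz=0):
    out=[]
    for n,(x0,y0,x1,y1,k) in (('top',(205,155,380,245,4.5)),('side',(280,160,360,270,5.4))):
        im=cv2.imread(f'pics/{n}0.png'); v=cv2.resize(im[y0:y1,x0:x1],None,fx=k,fy=k,interpolation=cv2.INTER_CUBIC)
        circ(v,n,T,.062,.03,(0,0,255),k,x0,y0);circ(v,n,T,.016,.034,(0,0,255),k,x0,y0)
        circ(v,n,C,.071,.076,(0,200,0),k,x0,y0);circ(v,n,C,.080,.042,(255,0,0),k,x0,y0);circ(v,n,C,.014,.118,(255,0,255),k,x0,y0)
        cv2.imwrite(f'pics/ov_{n}.png',v)
E
python3 - <<'E'
from h import *; from ov import ov
T=plane('top',234.25,187.5,.03); 
C=plane('top',200+(547.5+.5)/4-.5,150+(254+.5)/4-.5,.076)
print(T,C); ov(T,C)
# side estimates
print(plane('side',270+(277.5)/5-.5,160+(90)/5-.5,.034))
E
```

```text
[0.58410788 0.14899795 0.03      ] [ 0.5116003  -0.14703596  0.076     ]
[0.58900913 0.15471054 0.034     ]
```

View pics/ov_top.png

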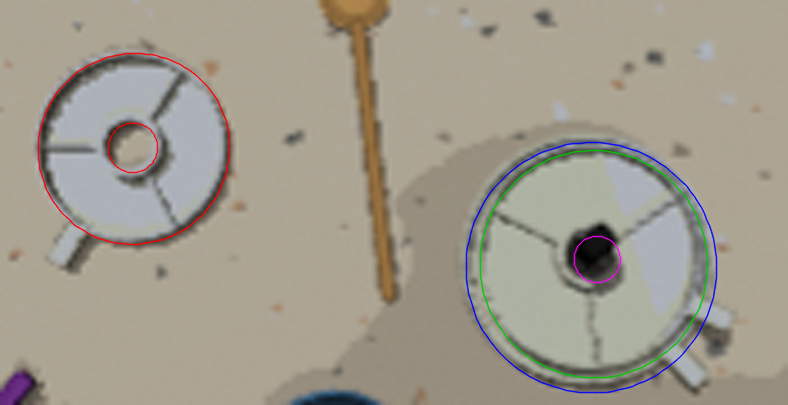

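View pics/ov_side.png

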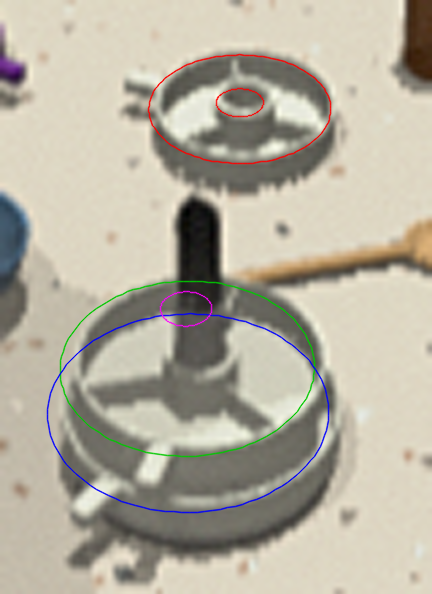

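Run:
```python
from h import *
C1=plane('top',335.8,211.4,.115);print('top mast',C1)
# side: mast rows 217..227, centre col 316.5 : ray plane; intersect using y/x line
for x,y in [(C1[0],C1[1]),(.508,-.147),(.512,-.142),(.505,-.14)]:
    print((x,y),'side z.118',proj('side',(x,y,.118)),'z.08',proj('side',(x,y,.08)),'htop',proj('side',(x,y,.186)),'top htop',proj('top',(x,y,.186)),'masttop',proj('top',(x,y,.116)))
```

```text
top mast [ 0.51378872 -0.14327916  0.115     ]
(np.float64(0.5137887222905235), np.float64(-0.14327915985610284)) side z.118 (np.float64(314.54625699734265), np.float64(215.77105202529435)) z.08 (np.float64(314.735400871858), np.float64(225.15423703508748)) htop (np.float64(314.1871938722478), np.float64(197.95876014309917)) top htop (np.float64(337.0356710877744), np.float64(209.58083042024424)) masttop (np.float64(335.81654932027067), np.float64(211.37563653130445))
(0.508, -0.147) side z.118 (np.float64(312.75759520639343), np.float64(216.78966046946775)) z.08 (np.float64(312.9841459924288), np.float64(226.17848768387663)) htop (np.float64(312.3274432715028), np.float64(198.96358675176265)) top htop (np.float64(338.43966771775615), np.float64(211.83053358852993)) masttop (np.float64(337.1511814089142), np.float64(213.51532556790664))
(0.512, -0.142) side z.118 (np.float64(313.89276398726645), np.float64(215.54321247364314)) z.08 (np.float64(314.0952036998375), np.float64(224.92474053591073)) htop (np.float64(313.50847528672574), np.float64(197.73479585529478)) top htop (np.float64(336.53396524000107), np.float64(210.26015850366318)) masttop (np.float64(335.3393345953142), np.float64(212.0217866781482))
(0.505, -0.14) side z.118 (np.float64(311.46484525595866), np.float64(215.32200237635732)) z.08 (np.float64(311.71697454439317), np.float64(224.70127156788666)) htop (np.float64(310.9862488755504), np.float64(197.51865606049924)) top htop (np.float64(335.7276489186127), np.float64(212.9395115135024)) masttop (np.float64(334.5721017431517), np.float64(214.57015670021164))
```

Run:
```python
from h import *
L=plane('top',200+80.5/4-.5,150+240.5/4-.5,.03)
T1=np.array([.5841,.149]);d=L[:2]-T1;print('lug',L,np.linalg.norm(d),np.degrees(np.arctan2(d[1],d[0])))
Ls=plane('side',270+179/5-.5,160+81.5/5-.5,.03);Ts=np.array([.589,.1547]);d=Ls[:2]-Ts;print('lugside',Ls,np.linalg.norm(d),np.degrees(np.arctan2(d[1],d[0])))
for n in('top','side'):
  im=cv2.imread(f'pics/{n}0.png')
  x0,y0,w,h=(326,198,24,26) if n=='top' else (306,192,20,36)
  c=im[y0:y0+h,x0:x0+w].astype(float); c=np.clip(c*4,0,255).astype(np.uint8)
  cv2.imwrite(f'pics/z{n}.png',cv2.resize(c,None,fx=16,fy=16,interpolation=cv2.INTER_CUBIC))
```

```text
lug [0.51893881 0.1895893  0.03      ] 0.07676895473571035 148.0809728355321
lugside [0.51868528 0.18133177 0.03      ] 0.07518917367641227 159.25576610344493
```

View pics/ztop.png

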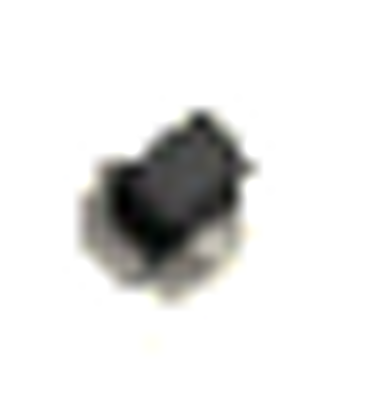

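View pics/zside.png

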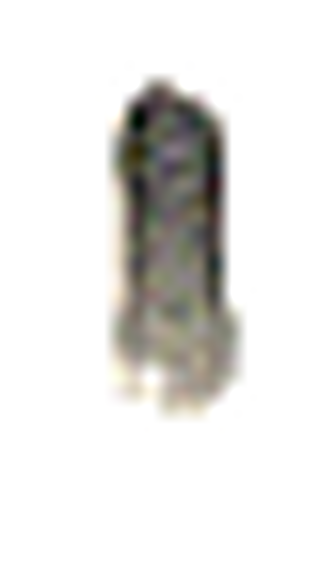

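```bash
cat > plan.py <<'E'
from h import *
def yaw_y():
    o=bot.get_obs(); M=R.from_quat(o['tool_rot']).as_matrix(); return np.degrees(np.arctan2(M[1,1],M[0,1]))
def plan(xyz,yy,n,show=True):
    """rows to tcp xyz with tool pointing down, tool-y yaw yy deg"""
    o=bot.get_obs(); M0=R.from_quat(o['tool_rot']); p=o['ee_pos']
    y=np.radians(yy); Y=np.array([np.cos(y),np.sin(y),0]);Z=np.array([0,0,-1.]);G=R.from_matrix(np.stack([np.cross(Y,Z),Y,Z],1))
    rv=(M0.inv()*G).as_rotvec(); step=R.from_rotvec(rv/n); D=(np.array(xyz)-p)/n; cur=M0
    print('dist/row mm',1e3*np.linalg.norm(D),'deg/row',np.degrees(np.linalg.norm(rv))/n)
    print('rot',np.round(rv/n/np.pi,4).tolist())
    for i in range(n):
        print(i,np.round(cur.inv().apply(D),4).tolist()); cur=cur*step
def st():
    o=bot.get_obs(); M=R.from_quat(o['tool_rot']).as_matrix()
    print('t',o['clock'],'p',np.round(o['ee_pos'],4),'yawy',round(yaw_y(),2),'z',np.round(M[:,2],4),'w',round(o['width']*1e3,2),'F',np.round(o['contact_force'],2),'M',np.round(o['moment'],3),'j',np.round(o['joints'],2))
E
python3 -c "
from plan import *
st(); plan((.52,.186,.32),62,20)"
```

```text
t 0.1 p [ 0.2654 -0.5655  0.2244] yawy -64.86 z [-3.0e-04  1.1e-03 -1.0e+00] w 91.48 F [ 0.63 -0.81  0.36] M [ 0.02   0.038 -0.015] j [-1.23  0.49  1.35  0.    1.3  -0.1 ]
dist/row mm 39.957560381858954 deg/row 6.343048213164
rot [-0.0, -0.0, -0.0352]
0 [0.0275, -0.0286, -0.0047]
1 [0.0305, -0.0254, -0.0047]
2 [0.0331, -0.0219, -0.0048]
3 [0.0353, -0.0181, -0.0048]
4 [0.0371, -0.0141, -0.0048]
5 [0.0384, -0.0099, -0.0048]
6 [0.0393, -0.0056, -0.0048]
7 [0.0397, -0.0012, -0.0048]
8 [0.0395, 0.0032, -0.0048]
9 [0.039, 0.0075, -0.0048]
10 [0.0379, 0.0118, -0.0048]
11 [0.0363, 0.0159, -0.0048]
12 [0.0344, 0.0198, -0.0048]
13 [0.032, 0.0235, -0.0048]
14 [0.0292, 0.0269, -0.0048]
15 [0.026, 0.0299, -0.0048]
16 [0.0226, 0.0326, -0.0048]
17 [0.0188, 0.0349, -0.0048]
18 [0.0148, 0.0368, -0.0048]
19 [0.0107, 0.0382, -0.0048]
```

Emit:
{"op": "send_rows", "data": {"rot": [[0,0,-0.035],[0,0,-0.035],[0,0,-0.035],[0,0,-0.035],[0,0,-0.035]], "slide": [[0.027,-0.029,-0.02],[0.03,-0.025,-0.02],[0.033,-0.022,-0.02],[0.035,-0.018,-0.02],[0.037,-0.014,-0.02]], "hand": [91,91,91,91,91]}}

```text
clock: 0.6
ee_pos: [0.3265, -0.3745, 0.3228]
tool_rot: [0.877, 0.48, 0.0, -0.005]
contact_force: [0.8, -0.5, -0.6]
width: 0.0911
```

Emit:
{"op": "send_rows", "data": {"rot": [[0,0,-0.035],[0,0,-0.035],[0,0,-0.035],[0,0,-0.035],[0,0,-0.035]], "slide": [[0.038,-0.01,0],[0.039,-0.006,0],[0.04,-0.001,0],[0.04,0.003,0],[0.039,0.0075,0]], "hand": [91,91,91,91,91]}}

```text
clock: 1.1
ee_pos: [0.3876, -0.1779, 0.3263]
tool_rot: [0.706, 0.708, 0.001, -0.002]
contact_force: [1.1, 0.5, -0.6]
width: 0.0912
```

```bash
python3 -c "
from plan import *
st(); plan((.52,.186,.30),62,11)"
```

```text
t 1.1 p [ 0.3876 -0.1779  0.3263] yawy 0.15 z [-0.0013  0.0051 -1.    ] w 91.18 F [ 1.12  0.55 -0.63] M [-0.01  -0.166 -0.007] j [-0.57  0.11  1.63  0.    1.4  -0.58]
dist/row mm 35.2835005749354 deg/row 5.622899181821794
rot [0.0, -0.0002, -0.0312]
0 [0.033, 0.0121, 0.0025]
1 [0.0317, 0.0153, 0.0025]
2 [0.03, 0.0183, 0.0025]
3 [0.0281, 0.0212, 0.0025]
4 [0.0259, 0.0238, 0.0025]
5 [0.0234, 0.0263, 0.0025]
6 [0.0207, 0.0284, 0.0024]
7 [0.0179, 0.0303, 0.0024]
8 [0.0148, 0.0319, 0.0024]
9 [0.0116, 0.0332, 0.0024]
10 [0.0083, 0.0342, 0.0024]
```

Before leaving, the arm is off the caddy's light: continue.

Emit:
{"op": "send_rows", "data": {"rot": [[0,0,-0.032],[0,0,-0.032],[0,0,-0.032],[0,0,-0.032],[0,0,-0.032]], "slide": [[0.034,0.012,0.002],[0.033,0.016,0.002],[0.031,0.019,0.002],[0.029,0.022,0.002],[0.027,0.025,0.002]], "hand": [91,91,91,91,91]}}

```text
clock: 1.6
ee_pos: [0.4477, 0.0026, 0.3167]
tool_rot: [0.498, 0.867, 0.002, -0.002]
contact_force: [0.1, -0.5, -0.3]
width: 0.0912
```

Emit:
{"op": "send_rows", "data": {"rot": [[0,0,-0.032],[0,0,-0.032],[0,0,-0.032],[0,0,-0.032],[0,0,-0.032]], "slide": [[0.024,0.027,0.005],[0.021,0.029,0.005],[0.018,0.031,0.005],[0.015,0.033,0.005],[0.012,0.034,0.005]], "hand": [70,60,50,50,50]}}

```text
clock: 2.1
ee_pos: [0.5022, 0.1828, 0.2911]
tool_rot: [0.256, 0.967, 0.002, -0.002]
contact_force: [0.8, 0.2, 0.1]
width: 0.0539
```

```bash
python3 -c "
from plan import *
st(); plan((.52,.186,.18),62,5)
for n in ('side','top'): cv2.imwrite(f'pics/{n}1.png',vision.snapshot(n))"
```

```text
t 2.1 p [0.5022 0.1828 0.2911] yawy 60.3 z [-0.0022  0.0047 -1.    ] w 53.91 F [0.82 0.19 0.1 ] M [ 0.082 -0.176 -0.009] j [ 0.23  0.3   1.47  0.01  1.37 -0.82]
dist/row mm 22.51764451536213 deg/row 0.34579440880836715
rot [0.0002, -0.0003, -0.0019]
0 [-0.0029, 0.0023, 0.0222]
1 [-0.0029, 0.0022, 0.0222]
2 [-0.0028, 0.0022, 0.0222]
3 [-0.0028, 0.0022, 0.0222]
4 [-0.0028, 0.0022, 0.0222]
```

View pics/side1.png

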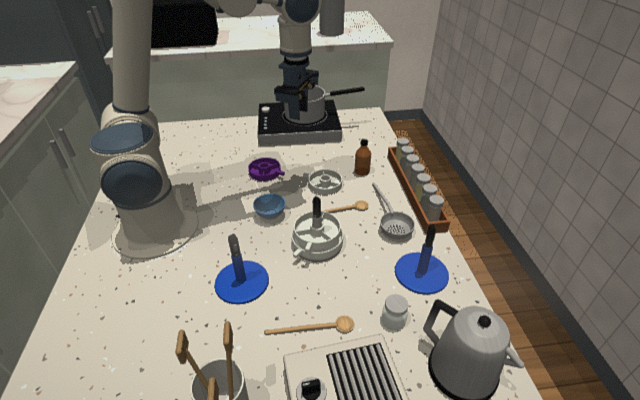

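View pics/top1.png

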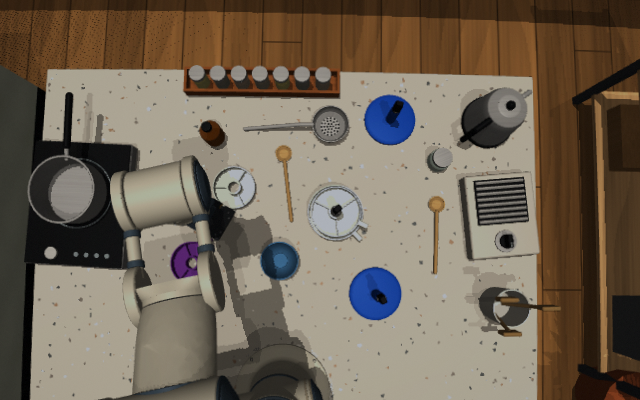

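Run:
```python
from h import *
out=[]
for n,(x0,y0,w,h) in (('top',(324,198,26,26)),('side',(305,190,26,44))):
  im=cv2.imread(f'pics/{n}1.png')
  c=im[y0:y0+h,x0:x0+w].astype(float)
  for g in (1,3.5):
    v=cv2.resize(np.clip(c*g,0,255).astype(np.uint8),None,fx=13,fy=13,interpolation=cv2.INTER_CUBIC)
    cv2.imwrite(f'pics/z{n}{g}.png',v); out.append(v)
a=np.vstack([np.hstack(out[:2])]);b=np.hstack(out[2:])
cv2.imwrite('pics/zA.png',a);cv2.imwrite('pics/zB.png',b)
g=cv2.cvtColor(cv2.imread('pics/top1.png'),cv2.COLOR_BGR2GRAY);print(g[202:222,328:346])
g=cv2.cvtColor(cv2.imread('pics/side1.png'),cv2.COLOR_BGR2GRAY);print(g[194:228,310:325])
```

```text
[[175 174 174 173 174 174 175 174 175 176 176 177 176 176 176 175 175 175]
 [174 174 174 174 174 175 174 174 174 170 166 171 177 176 176 174 173 172]
 [174 173 173 174 173 174 174 170 161 139 110 134 168 176 175 173 174 172]
 [176 174 174 173 169 160 158 138  91  50  12  44 116 166 173 171 166 163]
 [173 174 173 167 137  94  83  56  27  20  23  21  43 120 167 157 133 129]
 [170 172 169 142  77  62  66  25  18  23  24  22  18  71 139 155 154 177]
 [146 169 157 102  37  20  12  19  23  23  22  23  21  34 106 164 176 177]
 [119 163 141  63  31   8  13  21  23  24  23  19  14  71 143 177 178 177]
 [152 174 132  38  25   3   8  15  21  21  18  10  16 110 172 176 176 176]
 [152 167 118  37  28   6   4   6  13  14  14  25  38  94 155 176 176 177]
 [148 171 136  36  32  19   5   5   5  11  36  51  49  74 138 174 176 177]
 [139 154 138  48  35  34  20   4  11  28  55  62  53  88 132 163 175 176]
 [151 143 156  99  47  40  37  17  31  37  36  47  70 101 117 145 176 176]
 [159 144 166 155 100  46  36  37  40  40  46  70 103 117 116 146 177 176]
 [176 149 127 164 151 110  82  65  53  59  80 102 
[... 1843 characters left out ...]
7  94]
 [108 117  94  80  71  68  47  54  50  68  91 119 143  96 110]
 [194 192 131  86  89  91  81  84  81  89  86  94 106 113 120]
 [229 228 149  80  84  92  89  94  88  86  78  76  92 154 193]
 [225 227 149  80  78  87  88  84  85  82  78  78 113 189 229]
 [222 227 152  80  82  86  86  87  82  79  79 102 177 203 225]
 [221 224 144  78  83  85  85  85  82  79  78 119 207 212 221]
 [222 228 130  83  84  88  87  87  84  82  79 100 185 206 222]
 [224 229 106  77  84  88  89  88  87  82  76  86 160 201 224]
 [208 219 102  80  86  91  86  86  90  83  72  87 165 214 207]
 [172 180 103  81  83  83  87  87  81  80  82 120 202 192 179]
 [140 129 124 108 100  88  87  86  87  97 135 190 190 133 168]]
```

View pics/zA.png

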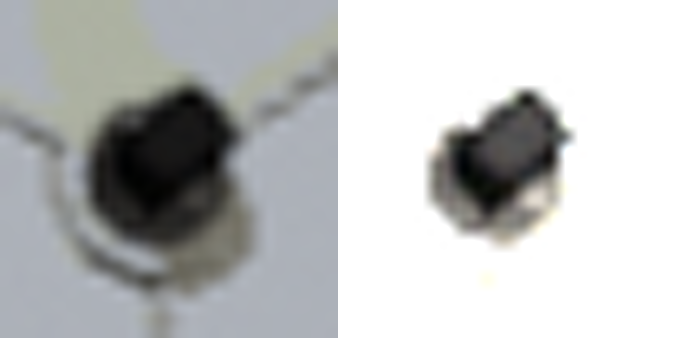

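View pics/zB.png

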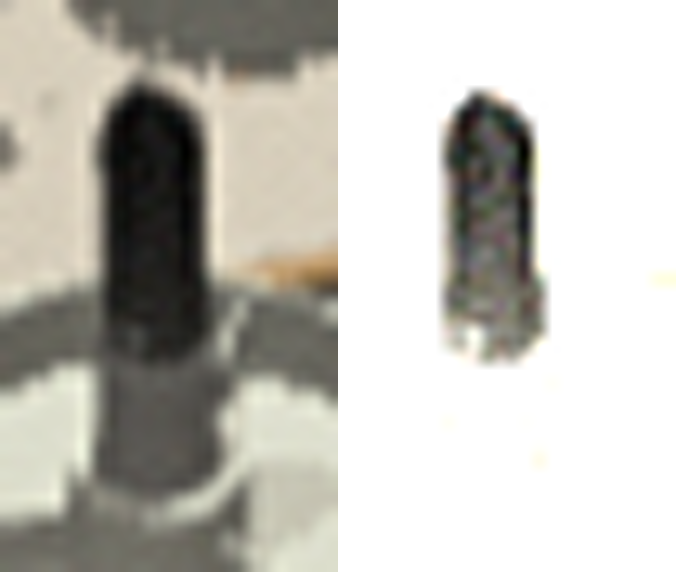

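Emit:
{"op": "send_rows", "data": {"rot": [[0,0,-0.003],[0,0,-0.003],[0,0,-0.003],[0,0,-0.003],[0,0,-0.003]], "slide": [[-0.003,0.002,0.045],[-0.003,0.002,0.045],[-0.003,0.002,0.045],[-0.003,0.002,0.03],[-0.003,0.002,0.02]], "hand": [40,40,40,40,40]}}

```text
clock: 2.7
ee_pos: [0.5221, 0.1877, 0.1022]
tool_rot: [0.232, 0.973, 0.004, 0.001]
contact_force: [-0.0, 0.4, 0.3]
width: 0.0401
```

```bash
python3 -c "
from plan import *
st(); plan((.519,.1865,.06),63,3)
for n in ('side','top'): cv2.imwrite(f'pics/{n}2.png',vision.snapshot(n))
s=cv2.imread('pics/side2.png');crop(s,240,110,370,210,6,'c2.png')
t=cv2.imread('pics/top2.png');crop(t,160,140,280,240,5,'c2t.png')
for n in('side','top'):print(n,proj(n,bot.get_obs()['ee_pos']))
"
```

```text
t 2.7 p [0.5221 0.1877 0.1022] yawy 63.19 z [ 0.0035  0.0064 -1.    ] w 40.1 F [-0.    0.44  0.35] M [ 0.037 -0.179  0.029] j [ 0.23  0.55  1.66  0.01  0.93 -0.87]
dist/row mm 14.110753940861894 deg/row 0.15378549178041404
rot [0.0008, 0.0, 0.0004]
0 [0.0008, -0.0009, 0.0141]
1 [0.0008, -0.0009, 0.0141]
2 [0.0008, -0.0009, 0.0141]
side (np.float64(305.3064010941493), np.float64(158.66398348341755))
top (np.float64(215.81363234700564), np.float64(206.87469667076))
```

View pics/c2.png

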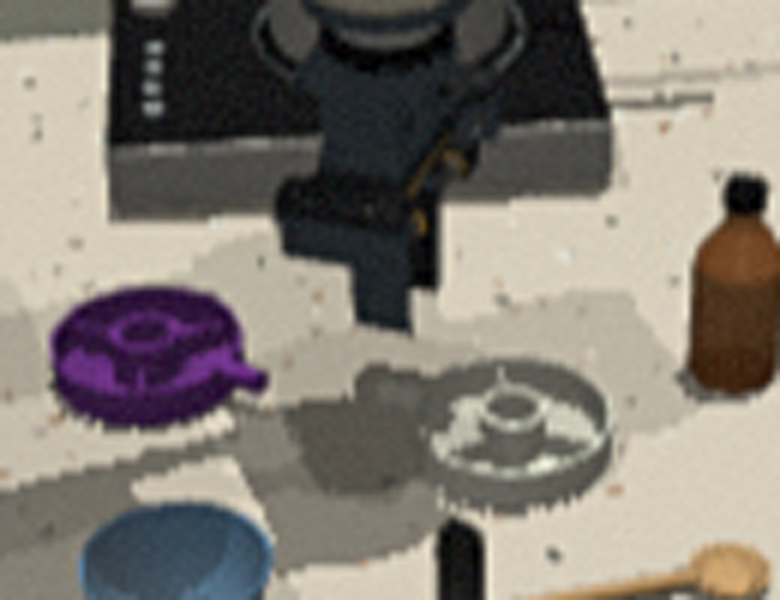

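View pics/c2t.png

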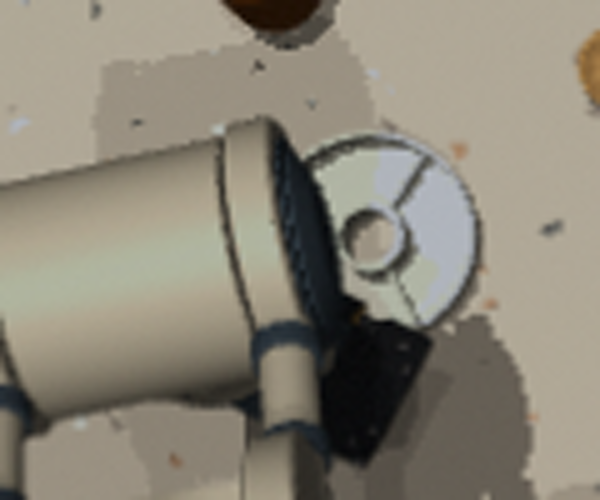

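```bash
python3 -c "
from plan import *
p=bot.get_obs()['ee_pos'];y=np.radians(63.19);Y=np.array([np.cos(y),np.sin(y),0]);X=np.array([-Y[1],Y[0],0])
for off in (.0201,.0335):
  for s in (1,-1): print(off,s,np.round(proj('side',p-off*Y+s*.016*X-[0,0,.011]),1))
"
```

```text
0.0201 1 [299.3 163.4]
0.0201 -1 [307.6 165. ]
0.0335 1 [297.9 165.4]
0.0335 -1 [306.3 167. ]
```

Emit:
{"op": "send_rows", "data": {"rot": [[0.0008,0,0],[0.0008,0,0],[0.0008,0,0],[0,0,0],[0,0,0]], "slide": [[0.001,-0.001,0.02],[0.001,-0.001,0.02],[0.001,-0.001,0.02],[0,0,0.014],[0,0,0.008]], "hand": [40,40,40,40,40]}}

```text
clock: 3.3
ee_pos: [0.5209, 0.1859, 0.0243]
tool_rot: [0.234, 0.972, 0.001, 0.003]
contact_force: [-0.2, 0.6, 0.6]
width: 0.0401
```

```bash
python3 -c "
from plan import *
st(); plan((.518,.186,.016),63,1)
cv2.imwrite('pics/side3.png',vision.snapshot('side'))
s=cv2.imread('pics/side3.png');crop(s,270,120,370,220,6,'c3.png')
"
```

```text
t 3.3 p [0.5209 0.1859 0.0243] yawy 62.91 z [ 5.3e-03  6.0e-04 -1.0e+00] w 40.07 F [-0.16  0.65  0.59] M [ 0.127 -0.028  0.038] j [ 0.24  0.67  1.72 -0.    0.75 -0.86]
dist/row mm 8.80571615694153 deg/row 0.32134632241998695
rot [0.0009, 0.0014, -0.0005]
0 [0.0026, -0.0013, 0.0083]
```

View pics/c3.png

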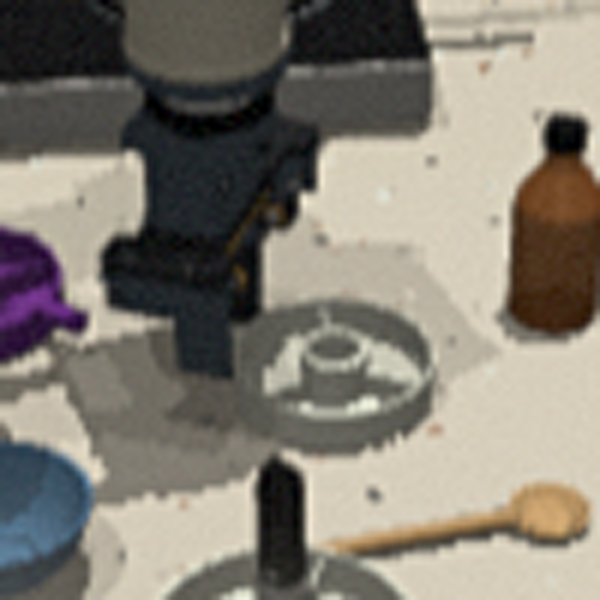

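Emit:
{"op": "send_rows", "data": {"rot": [[0.001,0.0015,0],[0,0,0],[0,0,0],[0,0,0],[0,0,0]], "slide": [[0.003,-0.001,0.008],[0,0,0],[0,0,0],[0,0,0],[0,0,0]], "hand": [40,30,20,5,5], "grip_force": 25}}

```text
clock: 3.85
ee_pos: [0.5188, 0.1865, 0.018]
tool_rot: [0.235, 0.972, 0.0, 0.001]
contact_force: [1.2, 0.4, -1.0]
width: 0.0137
```

```bash
python3 -c "
from plan import *
st()"
```

```text
t 3.85 p [0.5188 0.1865 0.018 ] yawy 62.87 z [ 2.e-03  5.e-04 -1.e+00] w 13.74 F [ 1.23  0.45 -1.04] M [ 0.105 -0.11   0.004] j [ 0.24  0.68  1.72 -0.    0.74 -0.86]
```

Emit:
{"op": "send_rows", "data": {"rot": [[0,0,0],[0,0,0],[0,0,0],[0,0,0],[0,0,0]], "slide": [[0,0,0],[0,0,-0.01],[0,0,-0.02],[0,0,-0.03],[0,0,-0.03]], "hand": [5,5,5,5,5], "grip_force": 40}}

```text
clock: 4.35
ee_pos: [0.5164, 0.1858, 0.1096]
tool_rot: [0.235, 0.972, -0.001, -0.002]
contact_force: [1.2, 0.2, -0.7]
width: 0.0137
```

Emit:
{"op": "send_rows", "data": {"rot": [[0,0,0],[0,0,0],[0,0,0],[0,0,0],[0,0,0]], "slide": [[0,0,-0.04],[0,0,-0.04],[0,0,-0.04],[0,0,-0.03],[0,0,-0.015]], "hand": [5,5,5,5,5]}}

```text
clock: 4.85
ee_pos: [0.5155, 0.1857, 0.2875]
tool_rot: [0.235, 0.972, -0.0, -0.0]
contact_force: [0.6, -1.0, -0.8]
width: 0.0139
```

```bash
python3 -c "
from plan import *
st()
for n in ('side','top'): cv2.imwrite(f'pics/{n}4.png',vision.snapshot(n))
crop(cv2.imread('pics/side4.png'),240,70,370,200,5,'c4.png')
crop(cv2.imread('pics/top4.png'),160,140,280,240,5,'c4t.png')
plan((.446,-.105,.265),62.9,10)
"
```

```text
t 4.85 p [0.5155 0.1857 0.2875] yawy 62.86 z [-7.e-04 -1.e-04 -1.e+00] w 13.85 F [ 0.59 -0.96 -0.84] M [ 0.089 -0.132  0.038] j [ 0.24  0.33  1.45  0.    1.37 -0.86]
dist/row mm 29.993918939252698 deg/row 0.005660212085440061
rot [0.0, 0.0, -0.0]
0 [-0.007, -0.0291, 0.0022]
1 [-0.007, -0.0291, 0.0022]
2 [-0.007, -0.0291, 0.0022]
3 [-0.007, -0.0291, 0.0022]
4 [-0.007, -0.0291, 0.0022]
5 [-0.007, -0.0291, 0.0022]
6 [-0.007, -0.0291, 0.0022]
7 [-0.007, -0.0291, 0.0022]
8 [-0.007, -0.0291, 0.0022]
9 [-0.007, -0.0291, 0.0022]
```

View pics/c4.png

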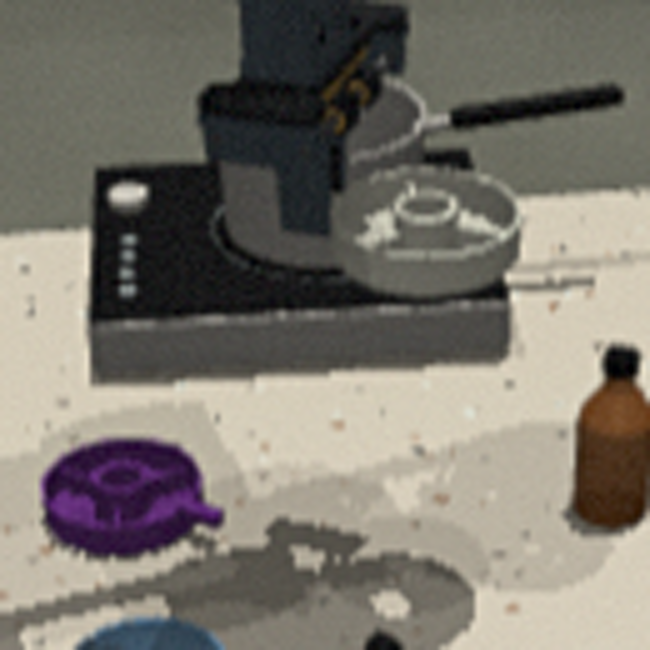

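View pics/c4t.png

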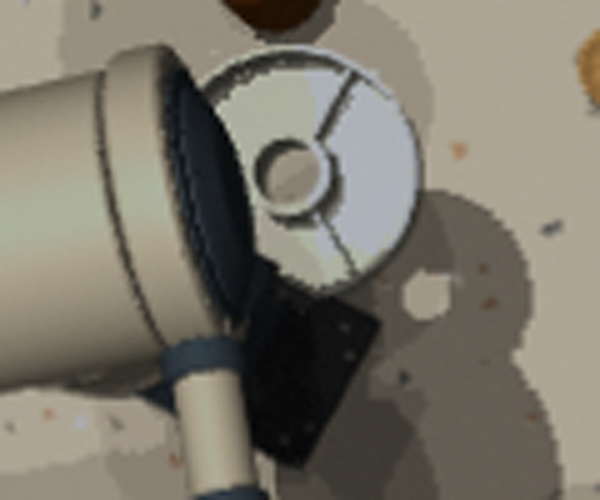

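Emit:
{"op": "send_rows", "data": {"rot": [[0,0,0],[0,0,0],[0,0,0],[0,0,0],[0,0,0]], "slide": [[-0.004,-0.015,0],[-0.007,-0.029,0],[-0.007,-0.029,0],[-0.007,-0.029,0],[-0.007,-0.029,0]], "hand": [5,5,5,5,5]}}

```text
clock: 5.45
ee_pos: [0.4801, 0.0503, 0.2839]
tool_rot: [0.232, 0.973, -0.001, -0.003]
contact_force: [0.5, -0.4, -0.8]
width: 0.0139
```

Emit:
{"op": "send_rows", "data": {"rot": [[0,0,0],[0,0,0],[0,0,0],[0,0,0],[0,0,0]], "slide": [[-0.007,-0.029,0],[-0.007,-0.029,0.002],[-0.007,-0.029,0.003],[-0.007,-0.029,0.003],[-0.004,-0.015,0.003]], "hand": [5,5,5,5,5]}}

```text
clock: 5.95
ee_pos: [0.441, -0.0895, 0.2689]
tool_rot: [0.233, 0.972, -0.002, -0.007]
contact_force: [0.7, -0.5, -1.4]
width: 0.0137
```

```bash
python3 -c "
from plan import *
st()
plan((.446,-.106,.235),62.9,5)
"
```

```text
t 5.95 p [ 0.441  -0.0895  0.2689] yawy 63.05 z [-1.440e-02  2.000e-04 -9.999e-01] w 13.66 F [ 0.68 -0.5  -1.44] M [ 0.044 -0.075  0.012] j [-0.33  0.2   1.68 -0.    1.27 -1.43]
dist/row mm 7.602443300398521 deg/row 0.1674304910136794
rot [-0.0004, -0.0008, 0.0002]
0 [-0.0025, -0.0024, 0.0068]
1 [-0.0025, -0.0024, 0.0068]
2 [-0.0024, -0.0025, 0.0068]
3 [-0.0024, -0.0025, 0.0068]
4 [-0.0024, -0.0025, 0.0068]
```

Emit:
{"op": "send_rows", "data": {"rot": [[-0.0008,-0.0016,0],[-0.0008,-0.0016,0],[0,0,0],[0,0,0],[0,0,0]], "slide": [[-0.003,-0.003,0.007],[-0.003,-0.003,0.007],[-0.003,-0.003,0.007],[-0.002,-0.002,0.007],[0,0,0]], "hand": [5,5,5,5,5]}}

```text
clock: 6.45
ee_pos: [0.4428, -0.1057, 0.2361]
tool_rot: [0.234, 0.972, 0.0, -0.004]
contact_force: [0.0, -0.2, -0.1]
width: 0.0136
```

```bash
python3 -c "
from plan import *
st()
for n in ('side','top'): cv2.imwrite(f'pics/{n}5.png',vision.snapshot(n))
crop(cv2.imread('pics/side5.png'),250,130,370,270,4,'c5.png')
crop(cv2.imread('pics/top5.png'),280,150,400,260,5,'c5t.png')
"
```

```text
t 6.45 p [ 0.4428 -0.1057  0.2361] yawy 62.93 z [-0.0074  0.002  -1.    ] w 13.57 F [ 0.04 -0.18 -0.07] M [ 0.087 -0.117  0.01 ] j [-0.37  0.25  1.72 -0.    1.18 -1.46]
```

View pics/c5.png

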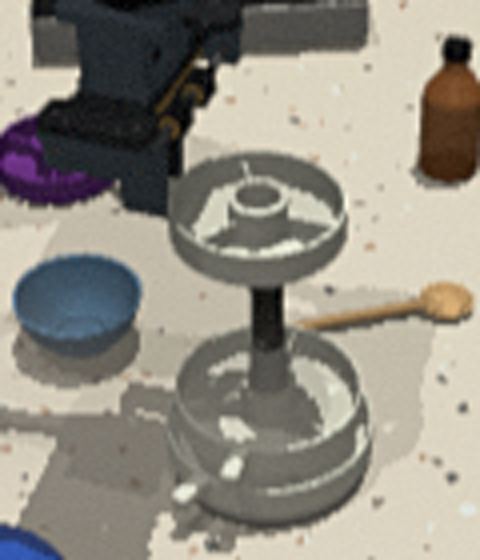

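View pics/c5t.png

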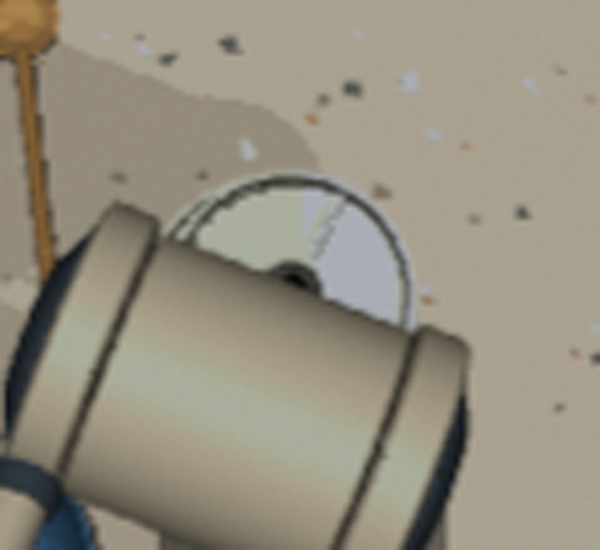

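```bash
python3 -c "
from h import *
crop(cv2.imread('pics/top5.png'),308,178,370,222,12,'c5u.png')
for p in [(335.8,211.4,.115),(335.7,210.8,.115),(337.8,208,.186)]: print(p,plane('top',*p))
"
```

```text
(335.8, 211.4, 0.115) [ 0.51378872 -0.14327916  0.115     ]
(335.7, 210.8, 0.115) [ 0.51542628 -0.14298402  0.115     ]
(337.8, 208, 0.186) [ 0.51793514 -0.14521006  0.186     ]
```

View pics/c5u.png

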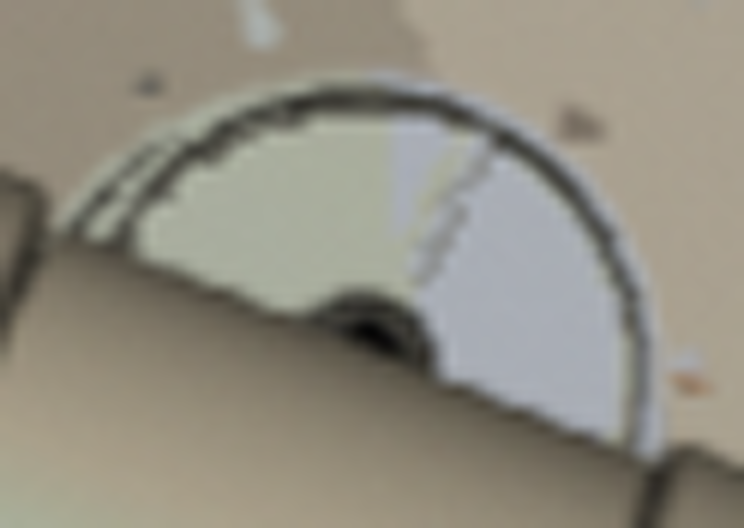

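```bash
python3 -c "
from h import *
print(plane('top',337.8,208.4,.248))
for C in [(.514,-.1433),(.516,-.1435),(.518,-.145)]: print(C,proj('top',(*C,.248)))
s=cv2.cvtColor(cv2.imread('pics/side5.png'),cv2.COLOR_BGR2GRAY);print(s[198:232:2,306:328])
E=s;print(s[172:182:2,300:332])
"
```

```text
[ 0.51235307 -0.14224309  0.248     ]
(0.514, -0.1433) (np.float64(338.2351441254681), np.float64(207.74392936519678))
(0.516, -0.1435) (np.float64(338.326266785952), np.float64(206.9400468924988))
(0.518, -0.145) (np.float64(338.9418075392616), np.float64(206.14521201709726))
[[105 108 106 105 106 106 108 106 102 108 103 103 102 102 101 103 100  98
   95  96  96 113]
 [120 102 107 104 106 105 105 108 106 109 108 103 107 102  99 120 124 129
  158 179 192 205]
 [188 189 189 183 186 174 104  40  38  42  45  47  39  18  66 196 193 189
  188 187 187 187]
 [186 185 187 188 189 191 152  39  17  24  23  24  17   5  72 213 209 205
  203 185 185 186]
 [189 184 188 189 190 190 149  43  17  24  25  26  19  13  78 229 219 214
  214 216 216 214]
 [185 186 188 185 188 191 151  42  23  26  27  31  26  13  65 197 193 189
  186 198 200 200]
 [188 185 188 188 191 194 152  42  23  27  27  24  25  21  62 179 191 181
  166 154 153 151]
 [186 166 156 145 123 123 103  38  26  29  32  33  33  26  33  94 111 125
  141 145 135 128]
 [103  98  98  99 100 100 102  47  39  35  40  40  35  33  37  83 120 132
  10
[... 725 characters left out ...]
07 103 100  96
  100 103 103 102]]
[[ 88  89  94  94  98  99  97  96 100  96 102 173 117  93  95  97  99  96
   97  99 100  96  94  96  96  95  95  92  92 107 143 182]
 [ 93  91  94  93  94  95  96  92  95 101 112 149 186 159 173 155 156 155
  123 102  93  96  98  94  99  93  94  93  91  91  88  85]
 [ 93  93  90 100 105 116 169 176 179 169 156 124 126 112 117 111 116 142
  170 182 185 173 121 104 108  88  89  89  91  90  91  89]
 [ 89  89 121 202 209 208 208 211 191  94  85  93  98  98  97  98  97  93
   84  99 190 212 207 209 208 176 174 172 111  91  88  89]
 [ 88 124 209 209 208 206 203 177 205 144  97  92  91  96  95  91  91  96
  101 140 211 181 170 203 206 204 208 205 209 178 173 122]]
```

```bash
python3 -c "
from plan import *
p=bot.get_obs()['ee_pos']; plan((p[0]+.0045,p[1]-.0015,.200),62.9,3)"
```

```text
dist/row mm 12.427733436076446 deg/row 0.1266774401315191
rot [-0.0002, -0.0007, 0.0001]
0 [-0.0016, 0.0003, 0.0123]
1 [-0.0016, 0.0002, 0.0123]
2 [-0.0016, 0.0002, 0.0123]
```

Emit:
{"op": "send_rows", "data": {"rot": [[-0.0005,-0.001,0],[0,-0.001,0],[0,0,0],[0,0,0],[0,0,0]], "slide": [[-0.002,0.0005,0.012],[-0.002,0.0005,0.012],[-0.001,0,0.012],[0,0,0],[0,0,0]], "hand": [5,5,5,5,5]}}

```text
clock: 7.05
ee_pos: [0.4499, -0.1057, 0.2019]
tool_rot: [0.233, 0.973, -0.0, 0.002]
contact_force: [0.0, -0.1, -1.2]
width: 0.0136
```

```bash
python3 -c "
from plan import *
st()
for n in ('side','top'): cv2.imwrite(f'pics/{n}6.png',vision.snapshot(n))
crop(cv2.imread('pics/side6.png'),280,160,360,230,9,'c6.png')
crop(cv2.imread('pics/top6.png'),308,178,370,222,12,'c6t.png')
"
```

```text
t 7.05 p [ 0.4499 -0.1057  0.2019] yawy 63.1 z [ 3.6e-03 -9.0e-04 -1.0e+00] w 13.57 F [ 0.04 -0.05 -1.25] M [ 0.125 -0.108 -0.019] j [-0.36  0.29  1.77  0.    1.08 -1.46]
```

View pics/c6.png

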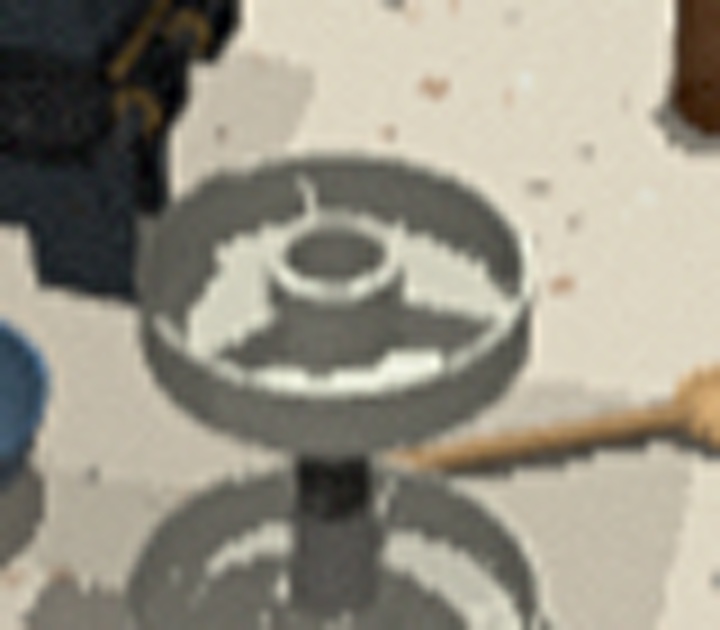

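View pics/c6t.png

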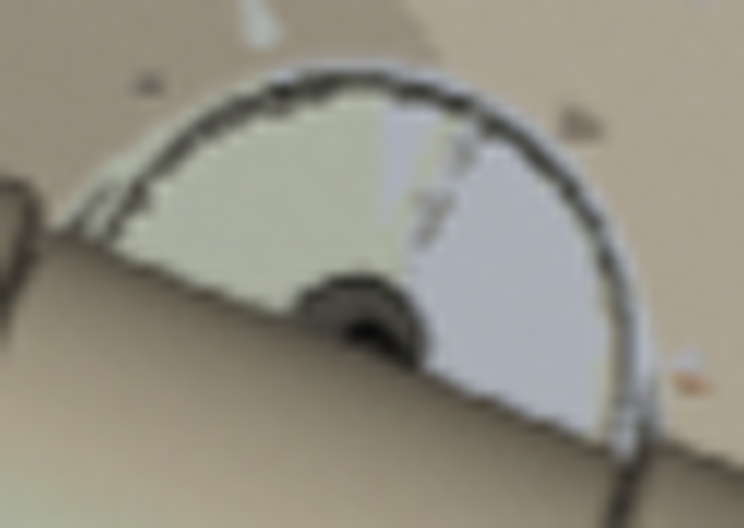

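Emit:
{"op": "send_rows", "data": {"rot": [[0,0.001,0],[0,0,0],[0,0,0],[0,0,0],[0,0,0]], "slide": [[0.001,-0.0025,0],[0,0,0.008],[0,0,0.008],[0,0,0.008],[0,0,0]], "hand": [5,5,5,5,5]}}

```text
clock: 7.65
ee_pos: [0.4481, -0.1079, 0.1771]
tool_rot: [0.233, 0.973, 0.0, 0.001]
contact_force: [0.1, 0.2, -1.4]
width: 0.0141
```

```bash
python3 -c "
from plan import *
st()
for n in ('side','top'): cv2.imwrite(f'pics/{n}7.png',vision.snapshot(n))
crop(cv2.imread('pics/side7.png'),280,160,360,230,9,'c7.png')
crop(cv2.imread('pics/top7.png'),308,178,370,222,12,'c7t.png')
"
```

```text
t 7.65 p [ 0.4481 -0.1079  0.1771] yawy 63.09 z [ 2.9e-03 -3.0e-04 -1.0e+00] w 14.12 F [ 0.13  0.22 -1.43] M [ 0.082 -0.076 -0.019] j [-0.37  0.33  1.8   0.    1.01 -1.47]
```

View pics/c7.png

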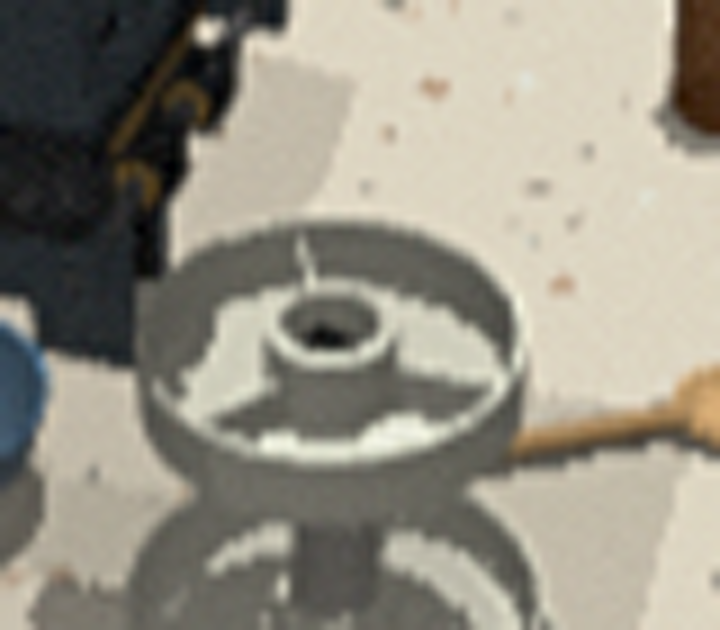

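View pics/c7t.png

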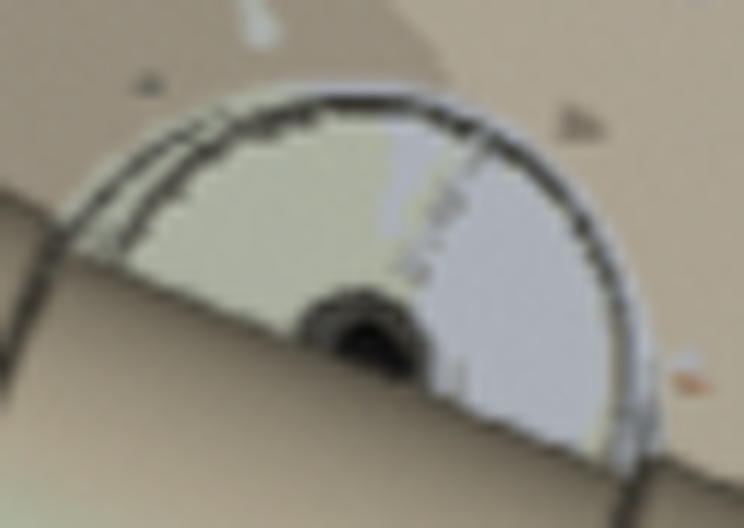

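Emit:
{"op": "send_rows", "data": {"rot": [[0,0.001,0],[0,0,0],[0,0,0],[0,0,0],[0,0,0]], "slide": [[0.0005,-0.0005,0.004],[0,0,0.006],[0,0,0.006],[0,0,0.006],[0,0,0]], "hand": [5,5,5,5,5]}}

```text
clock: 8.25
ee_pos: [0.4482, -0.1084, 0.1543]
tool_rot: [0.233, 0.973, 0.0, 0.001]
contact_force: [-0.9, 1.3, -1.5]
width: 0.0132
```

```bash
python3 -c "
from plan import *
st()
for n in ('side','top'): cv2.imwrite(f'pics/{n}8.png',vision.snapshot(n))
crop(cv2.imread('pics/side8.png'),280,160,360,230,9,'c8.png')
crop(cv2.imread('pics/top8.png'),308,178,370,222,12,'c8t.png')
"
```

```text
t 8.25 p [ 0.4482 -0.1084  0.1543] yawy 63.1 z [ 1.5e-03  6.0e-04 -1.0e+00] w 13.21 F [-0.89  1.3  -1.47] M [ 0.135 -0.088 -0.005] j [-0.37  0.36  1.83  0.    0.95 -1.47]
```

View pics/c8.png

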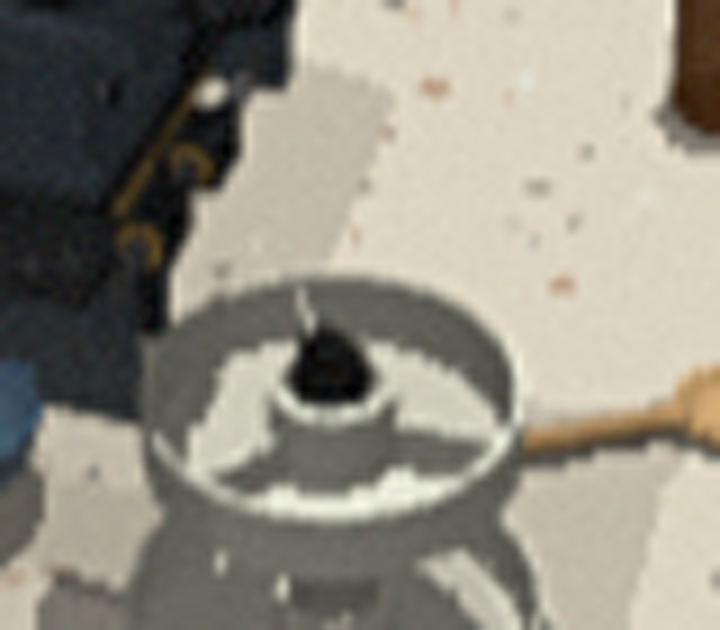

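View pics/c8t.png

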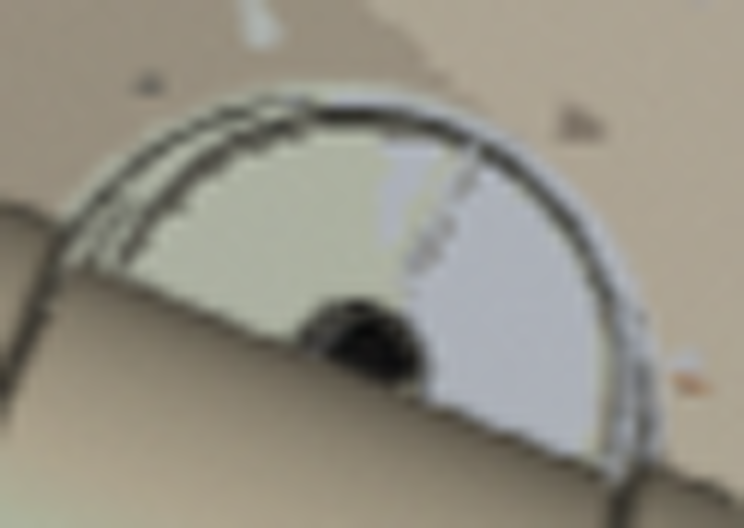

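Emit:
{"op": "send_rows", "data": {"rot": [[0,0,0],[0,0,0],[0,0,0],[0,0,0],[0,0,0]], "slide": [[0.0014,0,0],[0,0,0.005],[0,0,0.005],[0,0,0.005],[0,0,0]], "hand": [5,5,5,5,5]}}

```text
clock: 8.85
ee_pos: [0.4475, -0.1079, 0.1392]
tool_rot: [0.233, 0.973, 0.0, 0.002]
contact_force: [-0.2, 0.1, -0.4]
width: 0.0134
```

```bash
python3 -c "
from plan import *
st()
for n in ('side',): cv2.imwrite(f'pics/{n}9.png',vision.snapshot(n))
crop(cv2.imread('pics/side9.png'),280,160,360,240,7,'c9.png')
"
```

```text
t 8.85 p [ 0.4475 -0.1079  0.1392] yawy 63.1 z [ 3.4e-03 -1.0e-04 -1.0e+00] w 13.41 F [-0.19  0.15 -0.41] M [ 0.055 -0.113 -0.001] j [-0.37  0.38  1.85  0.    0.91 -1.47]
```

View pics/c9.png

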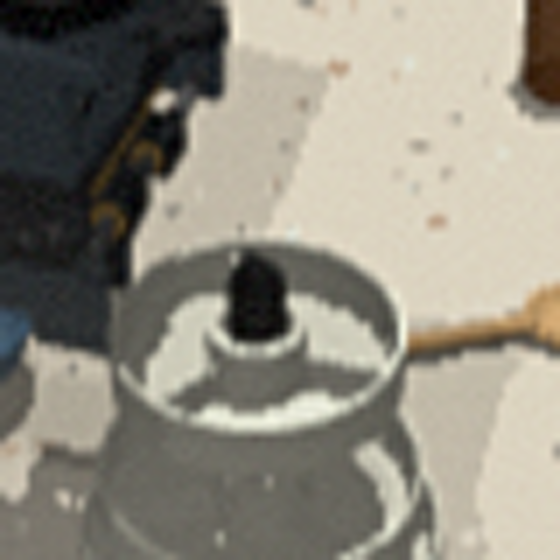

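Emit:
{"op": "send_rows", "data": {"rot": [[0,0.001,0],[0,0,0],[0,0,0],[0,0,0],[0,0,0]], "slide": [[0,0,0.003],[0,0,0.003],[0,0,0.003],[0,0,0.003],[0,0,0]], "hand": [5,5,5,5,5]}}

```text
clock: 9.4
ee_pos: [0.4478, -0.108, 0.1265]
tool_rot: [0.233, 0.973, 0.001, 0.0]
contact_force: [0.5, 0.6, -0.4]
width: 0.0139
```

```bash
python3 -c "
from plan import *
st()
"
```

```text
t 9.4 p [ 0.4478 -0.108   0.1265] yawy 63.1 z [ 7.0e-04  1.3e-03 -1.0e+00] w 13.92 F [ 0.55  0.58 -0.38] M [ 0.101 -0.126  0.038] j [-0.37  0.41  1.86  0.    0.88 -1.47]
```

Emit:
{"op": "send_rows", "data": {"rot": [[0,0,0],[0,0,0],[0,0,0],[0,0,0],[0,0,0]], "slide": [[0,0,0.004],[0,0,0.004],[0,0,0.004],[0,0,0.004],[0,0,0]], "hand": [5,5,5,5,5]}}

```text
clock: 9.9
ee_pos: [0.4478, -0.108, 0.109]
tool_rot: [0.233, 0.973, 0.001, 0.0]
contact_force: [0.8, -0.8, -0.2]
width: 0.0134
```

Emit:
{"op": "send_rows", "data": {"rot": [[0,0,0],[0,0,0],[0,0,0],[0,0,0],[0,0,0]], "slide": [[0,0,0.003],[0,0,0.003],[0,0,0.002],[0,0,0.001],[0,0,0]], "hand": [5,5,5,5,5]}}

```text
clock: 10.4
ee_pos: [0.4479, -0.108, 0.0992]
tool_rot: [0.233, 0.973, 0.001, 0.0]
contact_force: [-0.1, -0.6, -0.9]
width: 0.014
```

```bash
python3 -c "
from plan import *
st()
for n in ('side',): cv2.imwrite(f'pics/{n}10.png',vision.snapshot(n))
crop(cv2.imread('pics/side10.png'),270,170,370,270,6,'c10.png')
"
```

```text
t 10.4 p [ 0.4479 -0.108   0.0992] yawy 63.1 z [ 8.0e-04  1.2e-03 -1.0e+00] w 13.95 F [-0.08 -0.64 -0.91] M [ 0.107 -0.046 -0.023] j [-0.37  0.45  1.88  0.    0.8  -1.47]
```

View pics/c10.png

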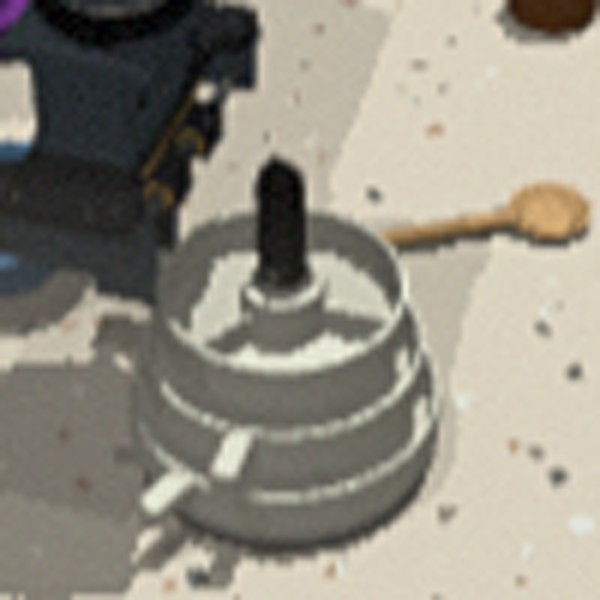

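Nearly seated, with no contact force yet. I'll go down in 1 mm steps until a force shows.

Emit:
{"op": "send_rows", "data": {"rot": [[0,0,0],[0,0,0],[0,0,0],[0,0,0],[0,0,0]], "slide": [[0,0,0.001],[0,0,0.001],[0,0,0],[0,0,0],[0,0,0]], "hand": [5,5,5,5,5]}}

```text
clock: 10.95
ee_pos: [0.4481, -0.1081, 0.0978]
tool_rot: [0.233, 0.973, 0.001, 0.001]
contact_force: [-0.9, -0.2, 1.4]
width: 0.0136
```

Emit:
{"op": "send_rows", "data": {"rot": [[0,0,0],[0,0,0],[0,0,0],[0,0,0],[0,0,0]], "slide": [[0,0,0.001],[0,0,0],[0,0,0],[0,0,0],[0,0,0]], "hand": [5,5,5,5,5]}}

```text
clock: 11.45
ee_pos: [0.448, -0.1079, 0.0971]
tool_rot: [0.233, 0.973, 0.001, 0.001]
contact_force: [-1.5, 0.3, 3.7]
width: 0.0136
```

Emit:
{"op": "send_rows", "data": {"rot": [[0,0,0],[0,0,0],[0,0,0],[0,0,0],[0,0,0]], "slide": [[0,0,0],[0,0,0],[0,0,0],[0,0,0],[0,0,0]], "hand": [18,25,35,45,45]}}

```text
clock: 11.95
ee_pos: [0.4482, -0.108, 0.0968]
tool_rot: [0.233, 0.973, 0.001, 0.001]
contact_force: [-0.5, -0.3, 0.8]
width: 0.0444
```

```bash
python3 -c "
from plan import *
st()
for n in ('side',): cv2.imwrite(f'pics/{n}11.png',vision.snapshot(n))
crop(cv2.imread('pics/side11.png'),270,170,370,270,6,'c11.png')
"
```

```text
t 11.95 p [ 0.4482 -0.108   0.0968] yawy 63.11 z [ 2.3e-03  8.0e-04 -1.0e+00] w 44.43 F [-0.46 -0.32  0.83] M [ 0.05  -0.114 -0.009] j [-0.37  0.46  1.89  0.    0.79 -1.47]
```

View pics/c11.png

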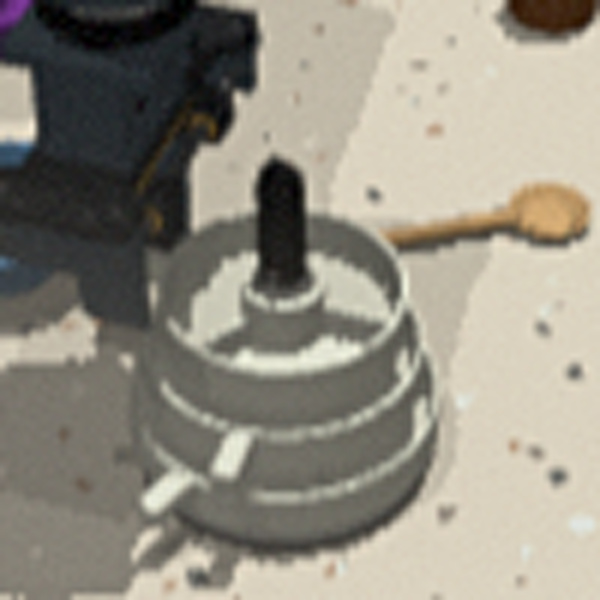

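Emit:
{"op": "send_rows", "data": {"rot": [[0,0,0],[0,0,0],[0,0,0],[0,0,0],[0,0,0]], "slide": [[0,0,-0.01],[0,0,-0.03],[0,0,-0.045],[0,0,-0.045],[0,0,-0.045]], "hand": [50,50,60,70,80]}}

```text
clock: 12.5
ee_pos: [0.4445, -0.107, 0.2756]
tool_rot: [0.233, 0.973, 0.001, -0.004]
contact_force: [0.4, -0.6, -1.1]
width: 0.0709
```

```bash
python3 -c "
from plan import *
st()
for n in ('side','top'): cv2.imwrite(f'pics/{n}12.png',vision.snapshot(n))
crop(cv2.imread('pics/side12.png'),270,170,370,270,6,'c12.png')
crop(cv2.imread('pics/top12.png'),300,170,380,240,8,'c12t.png')
plan((.5156,-.1426,.28),36,5)
"
```

```text
t 12.5 p [ 0.4445 -0.107   0.2756] yawy 63.09 z [-0.0081  0.0047 -1.    ] w 70.87 F [ 0.39 -0.56 -1.09] M [ 0.003 -0.173  0.004] j [-0.37  0.21  1.66  0.    1.29 -1.47]
dist/row mm 15.291186838782558 deg/row 5.419858393087604
rot [0.0001, 0.0, 0.0301]
0 [-0.0153, 0.0, -0.0001]
1 [-0.0152, 0.0015, -0.0001]
2 [-0.015, 0.0029, -0.0001]
3 [-0.0147, 0.0043, -0.0001]
4 [-0.0142, 0.0057, -0.0001]
```

View pics/c12.png

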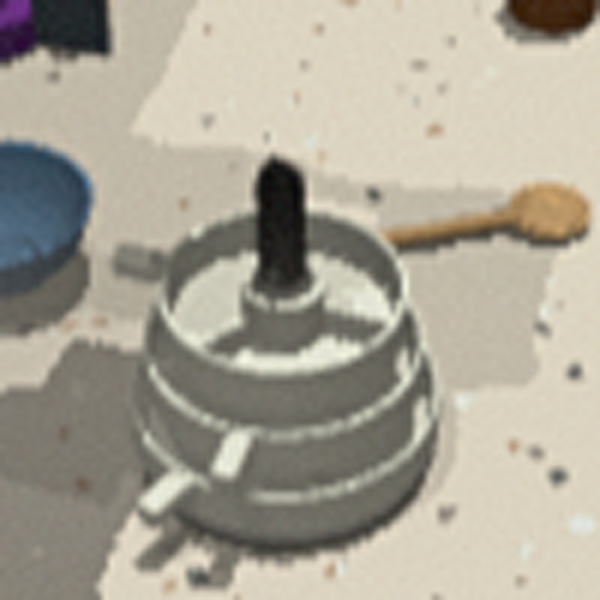

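View pics/c12t.png

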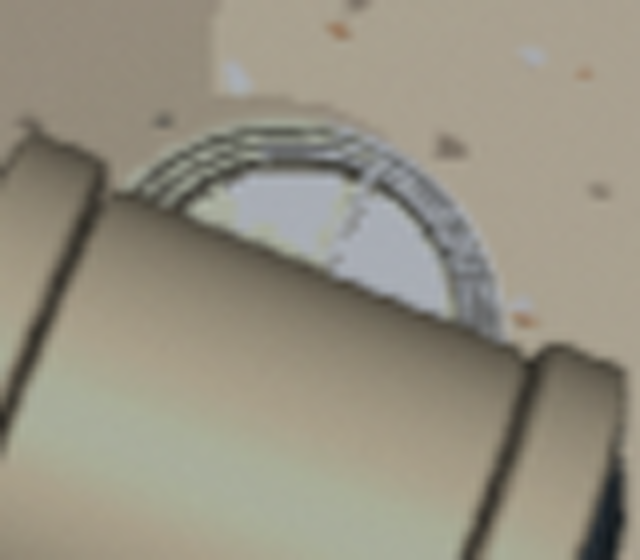

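Emit:
{"op": "send_rows", "data": {"rot": [[0,0,0.03],[0,0,0.03],[0,0,0.03],[0,0,0.03],[0,0,0.03]], "slide": [[-0.015,0,0],[-0.015,0.0015,0],[-0.015,0.003,0],[-0.015,0.0045,0],[-0.014,0.0055,0]], "hand": [91,91,91,91,91]}}

```text
clock: 13.1
ee_pos: [0.5154, -0.1425, 0.2848]
tool_rot: [0.46, 0.888, 0.001, 0.003]
contact_force: [0.1, -0.0, 1.2]
width: 0.091
```

```bash
python3 -c "
from plan import *
st()
plan((.5156,-.1426,.21),36,3)
"
```

```text
t 13.1 p [ 0.5154 -0.1425  0.2848] yawy 35.23 z [ 5.5e-03 -5.0e-04 -1.0e+00] w 91.01 F [ 0.14 -0.01  1.17] M [-0.002 -0.123 -0.005] j [-0.38  0.31  1.48  0.    1.35 -1.  ]
dist/row mm 24.92063109642719 deg/row 0.27681916124559347
rot [0.0004, 0.0004, -0.0014]
0 [0.0, -0.0001, 0.0249]
1 [-0.0, -0.0, 0.0249]
2 [-0.0, -0.0, 0.0249]
```

Emit:
{"op": "send_rows", "data": {"rot": [[0,0.001,-0.002],[0,0,-0.002],[0,0,0],[0,0,0],[0,0,0]], "slide": [[0,0,0.025],[0,0,0.025],[0,0,0.02],[0,0,0.01],[0,0,0]], "hand": [91,91,91,91,91]}}

```text
clock: 13.6
ee_pos: [0.5174, -0.1434, 0.2048]
tool_rot: [0.456, 0.89, 0.002, 0.003]
contact_force: [-0.1, 0.7, -0.6]
width: 0.0915
```

```bash
python3 -c "
from plan import *
st()
plan((.5156,-.1426,.142),36,4)
for n in ('side',): cv2.imwrite(f'pics/{n}13.png',vision.snapshot(n))
crop(cv2.imread('pics/side13.png'),260,130,380,250,5,'c13.png')
"
```

```text
t 13.6 p [ 0.5174 -0.1434  0.2048] yawy 35.7 z [ 0.0065  0.001  -1.    ] w 91.49 F [-0.08  0.7  -0.61] M [ 0.085 -0.123 -0.04 ] j [-0.38  0.39  1.59  0.    1.15 -1.01]
dist/row mm 15.714441709778333 deg/row 0.11951868035361446
rot [0.0005, 0.0002, -0.0004]
0 [0.0005, -0.0004, 0.0157]
1 [0.0005, -0.0003, 0.0157]
2 [0.0004, -0.0003, 0.0157]
3 [0.0004, -0.0003, 0.0157]
```

View pics/c13.png

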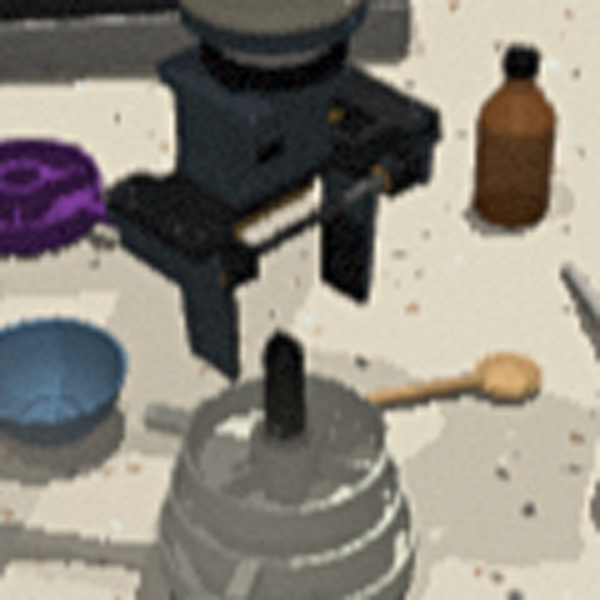

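Emit:
{"op": "send_rows", "data": {"rot": [[0.002,0.001,-0.001],[0,0,0],[0,0,0],[0,0,0],[0,0,0]], "slide": [[0.001,-0.0005,0.016],[0.0005,-0.0005,0.016],[0,0,0.016],[0,0,0.013],[0,0,0]], "hand": [91,91,91,91,91]}}

```text
clock: 14.15
ee_pos: [0.5195, -0.1441, 0.1493]
tool_rot: [0.455, 0.891, 0.0, 0.005]
contact_force: [1.5, 0.4, -0.4]
width: 0.091
```

```bash
python3 -c "
from plan import *
st()
plan((.5156,-.1426,.142),36,1)
for n in ('side',): cv2.imwrite(f'pics/{n}14.png',vision.snapshot(n))
crop(cv2.imread('pics/side14.png'),260,130,380,250,5,'c14.png')
"
```

```text
t 14.15 p [ 0.5195 -0.1441  0.1493] yawy 35.9 z [ 0.0089 -0.004  -1.    ] w 90.97 F [ 1.5   0.37 -0.45] M [ 0.061 -0.11  -0.02 ] j [-0.38  0.46  1.66 -0.    1.02 -1.01]
dist/row mm 8.423721021972884 deg/row 0.5664072763452597
rot [0.0015, 0.0027, -0.0005]
0 [0.0036, -0.0023, 0.0073]
```

View pics/c14.png

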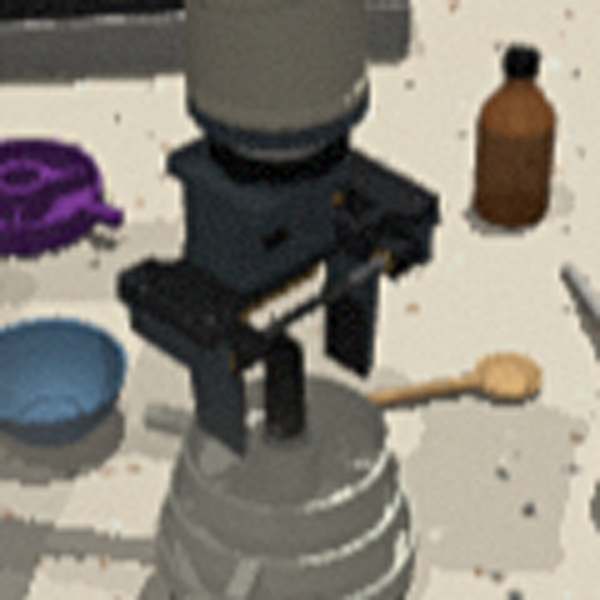

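Emit:
{"op": "send_rows", "data": {"rot": [[0.0015,0.0025,0],[0,0,0],[0,0,0],[0,0,0],[0,0,0]], "slide": [[0.003,-0.002,0.007],[0,0,0],[0,0,0],[0,0,0],[0,0,0]], "hand": [91,70,50,32,28], "grip_force": 8}}

```text
clock: 14.7
ee_pos: [0.5181, -0.1436, 0.1461]
tool_rot: [0.455, 0.891, 0.0, 0.003]
contact_force: [-0.5, 0.2, 0.2]
width: 0.0619
```

```bash
python3 -c "
from plan import *
st()
plan((.5156,-.1426,.142),36,1)
for n in ('side',): cv2.imwrite(f'pics/{n}15.png',vision.snapshot(n))
crop(cv2.imread('pics/side15.png'),280,170,350,240,9,'c15.png')
"
```

```text
t 14.7 p [ 0.5181 -0.1436  0.1461] yawy 35.9 z [ 0.0054 -0.0024 -1.    ] w 61.89 F [-0.48  0.22  0.24] M [ 0.052 -0.152 -0.037] j [-0.38  0.46  1.66 -0.    1.01 -1.01]
dist/row mm 4.924866426162934 deg/row 0.3521931160891672
rot [0.0009, 0.0016, -0.0005]
0 [0.0023, -0.0015, 0.0041]
```

View pics/c15.png

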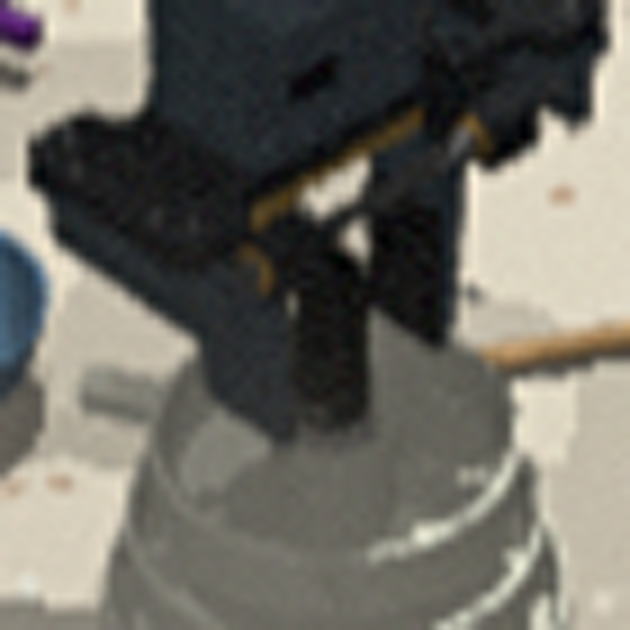

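Emit:
{"op": "send_rows", "data": {"rot": [[0.001,0.0015,0],[0,0,0],[0,0,0],[0,0,0],[0,0,0]], "slide": [[0.002,-0.0015,0.004],[0,0,0],[0,0,0],[0,0,0],[0,0,0]], "hand": [40,34,30,28,28]}}

```text
clock: 15.25
ee_pos: [0.5154, -0.1428, 0.1417]
tool_rot: [0.455, 0.891, -0.0, -0.0]
contact_force: [0.4, 0.3, 0.2]
width: 0.0277
```

```bash
python3 -c "
from plan import *
st()
plan((.5156,-.1426,.142),36,1)
for n in ('side',): cv2.imwrite(f'pics/{n}16.png',vision.snapshot(n))
crop(cv2.imread('pics/side16.png'),280,170,350,240,9,'c16.png')
"
```

```text
t 15.25 p [ 0.5154 -0.1428  0.1417] yawy 35.9 z [-6.e-04 -2.e-04 -1.e+00] w 27.67 F [0.4  0.29 0.19] M [ 0.036 -0.14   0.048] j [-0.38  0.47  1.67 -0.    1.01 -1.01]
dist/row mm 0.4114394864954492 deg/row 0.10382246631162806
rot [-0.0002, -0.0001, -0.0005]
0 [0.0001, 0.0002, -0.0003]
```

View pics/c16.png

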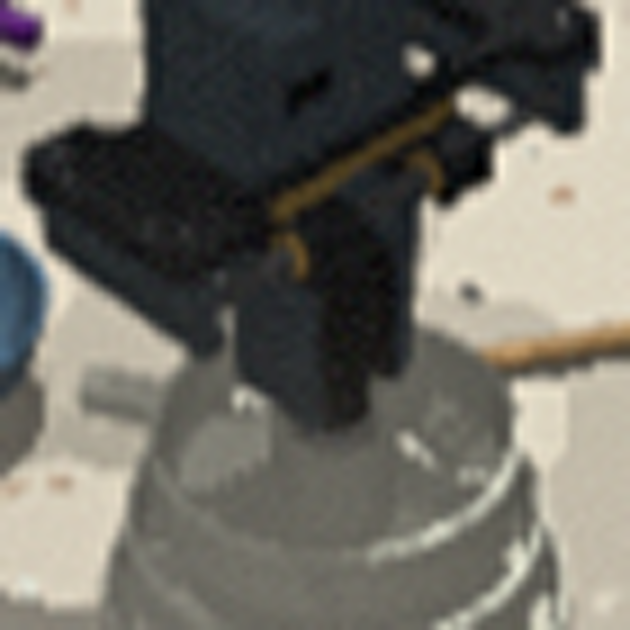

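Pose is on target, with no contact at 28 mm. Close gently.

Emit:
{"op": "send_rows", "data": {"rot": [[0,0,0],[0,0,0],[0,0,0],[0,0,0],[0,0,0]], "slide": [[0,0,0],[0,0,0],[0,0,0],[0,0,0],[0,0,0]], "hand": [25,23,21,19,17]}}

```text
clock: 15.8
ee_pos: [0.5166, -0.1426, 0.1421]
tool_rot: [0.455, 0.891, 0.0, 0.001]
contact_force: [3.1, -1.3, -2.4]
width: 0.0174
```

Emit:
{"op": "send_rows", "data": {"rot": [[0,0,0],[0,0,0],[0,0,0],[0,0,0],[0,0,0]], "slide": [[0,0,0],[0,0,0],[0,0,0],[0,0,0],[0,0,0]], "hand": [15,10,8,8,8], "grip_force": 12}}

```text
clock: 16.3
ee_pos: [0.5164, -0.1426, 0.142]
tool_rot: [0.455, 0.891, 0.0, 0.001]
contact_force: [1.6, -0.0, -0.8]
width: 0.0169
```

```bash
python3 -c "
from plan import *
st()
for n in ('side',): cv2.imwrite(f'pics/{n}17.png',vision.snapshot(n))
crop(cv2.imread('pics/side17.png'),270,160,370,270,5,'c17.png')
"
```

```text
t 16.3 p [ 0.5164 -0.1426  0.142 ] yawy 35.91 z [ 1.3e-03 -1.0e-04 -1.0e+00] w 16.88 F [ 1.64 -0.03 -0.75] M [ 0.216 -0.398  0.116] j [-0.38  0.47  1.67  0.    1.01 -1.01]
```

View pics/c17.png

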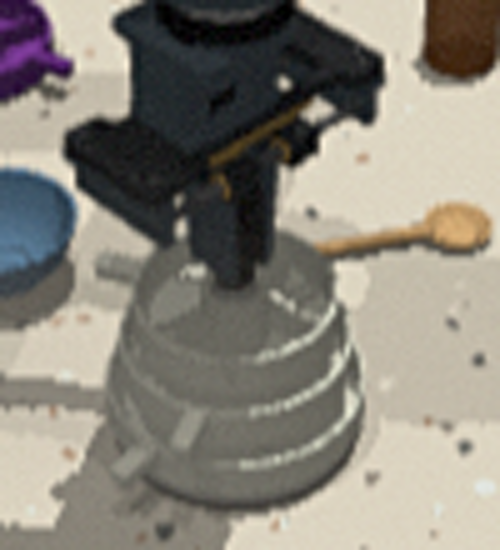

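Emit:
{"op": "send_rows", "data": {"rot": [[0,0,0],[0,0,0],[0,0,0],[0,0,0],[0,0,0]], "slide": [[0,0,0],[0,0,0],[0,0,0],[0,0,0],[0,0,0]], "hand": [5,5,5,5,5], "grip_force": 25}}

```text
clock: 16.85
ee_pos: [0.5163, -0.1427, 0.142]
tool_rot: [0.455, 0.891, 0.0, 0.001]
contact_force: [1.4, -0.0, -1.0]
width: 0.0164
```

```bash
python3 -c "
from plan import *
st()"
```

```text
t 16.85 p [ 0.5163 -0.1427  0.142 ] yawy 35.92 z [ 1.1e-03 -3.0e-04 -1.0e+00] w 16.35 F [ 1.42 -0.03 -1.04] M [ 0.176 -0.254  0.123] j [-0.38  0.47  1.67  0.    1.01 -1.01]
```

Flush. Draw up 20 mm and check the force: about 2 N means sliding, about 8 N means the caddy is being lifted.

Emit:
{"op": "send_rows", "data": {"rot": [[0,0,0],[0,0,0],[0,0,0],[0,0,0],[0,0,0]], "slide": [[0,0,-0.003],[0,0,-0.005],[0,0,-0.005],[0,0,-0.005],[0,0,-0.002]], "hand": [5,5,5,5,5]}}

```text
clock: 17.35
ee_pos: [0.5158, -0.1427, 0.1634]
tool_rot: [0.455, 0.891, -0.0, 0.0]
contact_force: [1.6, 0.3, -1.6]
width: 0.016
```

```bash
python3 -c "
from plan import *
st()
for n in ('side',): cv2.imwrite(f'pics/{n}18.png',vision.snapshot(n))
crop(cv2.imread('pics/side18.png'),270,150,370,270,5,'c18.png')
"
```

```text
t 17.35 p [ 0.5158 -0.1427  0.1634] yawy 35.91 z [ 1.e-04 -1.e-04 -1.e+00] w 16.03 F [ 1.63  0.25 -1.64] M [ 0.144 -0.363  0.131] j [-0.38  0.44  1.64 -0.    1.06 -1.01]
```

View pics/c18.png

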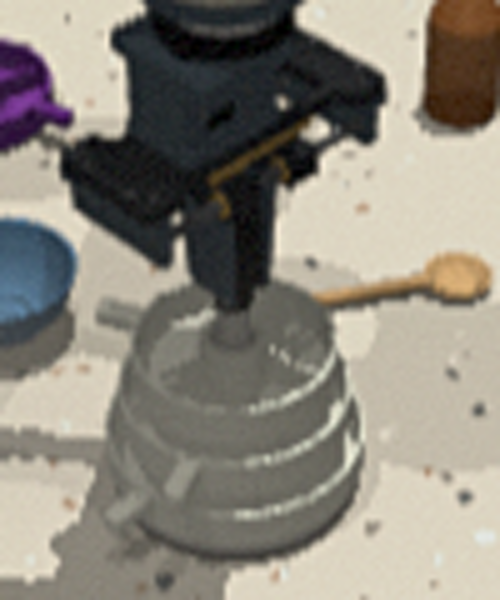

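Emit:
{"op": "send_rows", "data": {"rot": [[0,0,0],[0,0,0],[0,0,0],[0,0,0],[0,0,0]], "slide": [[0,0,-0.006],[0,0,-0.008],[0,0,-0.008],[0,0,-0.008],[0,0,-0.006]], "hand": [5,5,5,5,5]}}

```text
clock: 17.9
ee_pos: [0.5156, -0.1426, 0.2023]
tool_rot: [0.455, 0.891, -0.0, -0.0]
contact_force: [1.2, -0.1, -2.4]
width: 0.0159
```

Emit:
{"op": "send_rows", "data": {"rot": [[0,0,0],[0,0,0],[0,0,0],[0,0,0],[0,0,0]], "slide": [[0,0,-0.005],[0,0,-0.004],[0,0,-0.003],[0,0,-0.003],[0,0,0]], "hand": [5,5,5,5,5]}}

```text
clock: 18.4
ee_pos: [0.5145, -0.1423, 0.2183]
tool_rot: [0.455, 0.891, -0.0, -0.001]
contact_force: [-0.4, -0.2, -8.4]
width: 0.0159
```

```bash
python3 -c "
from plan import *
st()
for n in ('side',): cv2.imwrite(f'pics/{n}19.png',vision.snapshot(n))
crop(cv2.imread('pics/side19.png'),270,150,370,270,5,'c19.png')
"
```

```text
t 18.4 p [ 0.5145 -0.1423  0.2183] yawy 35.9 z [-2.5e-03  8.0e-04 -1.0e+00] w 15.94 F [-0.44 -0.23 -8.37] M [ 0.033 -0.178  0.006] j [-0.38  0.37  1.58 -0.    1.19 -1.01]
```

View pics/c19.png

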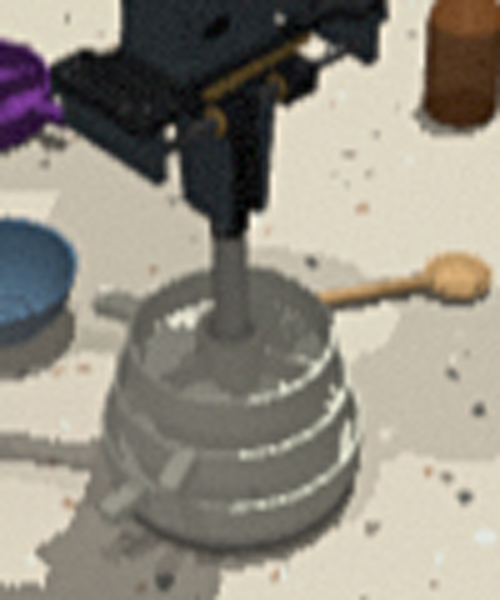

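Emit:
{"op": "send_rows", "data": {"rot": [[0,0,0],[0,0,0],[0,0,0],[0,0,0],[0,0,0]], "slide": [[0,0,0],[0,0,-0.004],[0,0,-0.006],[0,0,-0.008],[0,0,-0.006]], "hand": [5,5,5,5,5], "grip_force": 35}}

```text
clock: 18.95
ee_pos: [0.5136, -0.142, 0.2425]
tool_rot: [0.455, 0.891, -0.0, -0.003]
contact_force: [-0.2, 0.2, -7.9]
width: 0.016
```

Emit:
{"op": "send_rows", "data": {"rot": [[0,0,0],[0,0,0],[0,0,0],[0,0,0],[0,0,0]], "slide": [[0,0,-0.005],[0,0,-0.003],[0,0,-0.001],[0,0,0],[0,0,0]], "hand": [5,5,5,5,5]}}

```text
clock: 19.45
ee_pos: [0.5142, -0.1422, 0.2537]
tool_rot: [0.455, 0.891, -0.0, -0.002]
contact_force: [0.6, 0.1, -8.7]
width: 0.0158
```

Emit:
{"op": "send_rows", "data": {"rot": [[0,0,0],[0,0,0],[0,0,0],[0,0,0],[0,0,0]], "slide": [[0,0,0],[0,0,0],[0,0,0],[0,0,0],[0,0,0]], "hand": [5,5,5,5,5]}}

```text
clock: 19.95
ee_pos: [0.5138, -0.142, 0.253]
tool_rot: [0.455, 0.891, -0.0, -0.003]
contact_force: [0.2, 0.3, -8.8]
width: 0.016
```

```bash
python3 -c "
from plan import *
st();print(np.round(bot.get_obs()['qd'],4))
for n in ('side','top'): cv2.imwrite(f'pics/{n}20.png',vision.snapshot(n))
crop(cv2.imread('pics/side20.png'),260,110,380,270,3.7,'c20.png')
"
```

```text
t 19.95 p [ 0.5138 -0.142   0.253 ] yawy 35.9 z [-0.005   0.0017 -1.    ] w 15.96 F [ 0.16  0.29 -8.77] M [ 0.044 -0.091 -0.005] j [-0.38  0.34  1.53 -0.    1.28 -1.01]
[ 0.0001  0.0013 -0.0003  0.0021  0.0009  0.0008]
```

View pics/c20.png

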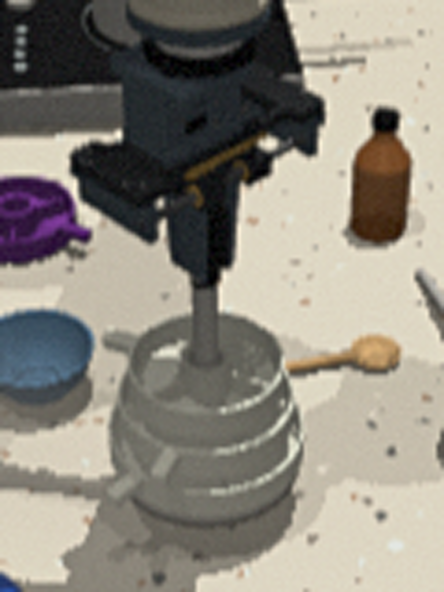

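View pics/top20.png

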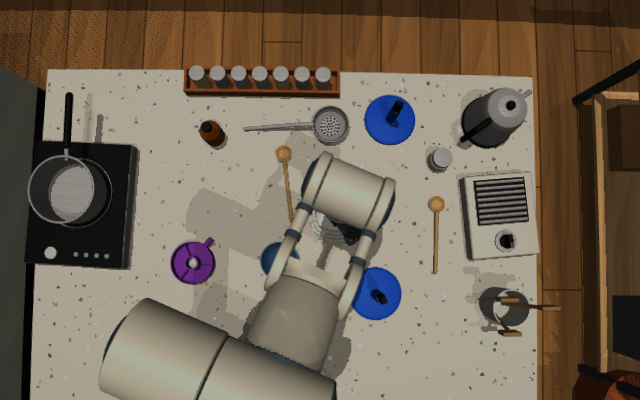

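```bash
python3 -c "
from plan import *
bot.finish_job(); st()"
```

```text
the job is handed in; nothing more can be done
the job is handed in; nothing more can be done
```

The caddy is loaded, its handle is out, and I handed the job in at about 20 s with the arm still holding it clear of the table. `finish_job` gives no verdict.

- **Tier:** I gripped the white tier by its thumb lug and lowered it over the handle and mast. It touched down with about 4 N at the expected height, and I let go. The pictures after release showed it level on the other two tiers.
- **Handle:** I squeezed it across the button faces; the fingers closed from about 17 mm to 16 mm, which means the button was flush. It slid up with about 2 N. At the stop the load rose to about 8.5 N, so the whole caddy was being lifted.
- **Final state:** The gripper rose 111 mm in all, which fits 70 mm of handle travel plus about 40 mm of lift. The side view showed roughly 38 mm of lift. The caddy hung upright with three tiers on it, the arm was at rest, and the grip was set to 35 N.
- **Other things:** The bottle, scoop, jar and both spoons looked unmoved in the last top view. The arm partly hid the bowl there, but the side view showed it in place. I never went near the look-alikes.

**What disagreed:** the two cameras placed things up to about 5 mm apart. I centred the tier using views of it against the handle, helped by small contact forces. The handle's width in the side view also came out at about 23 mm, where the angle read from the top view called for about 27 mm. I trusted the top view, and the 16 mm closed grip bore that out.

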